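# Ready the irradiance sensor rail: transit dogs out, carriage pinned, dust caps stowed

### The job

Bring the sensor rail from its transit state to its working state. Slide each red transit dog along the T-slot to the slot's open end, lift it out and put it in the steel tray; then draw the blue carriage by its knob fully home against its stop and secure it with both orange-headed lock pins, one through each ear into the bracket below, pushed fully down. Only when both pins are in, take the yellow dust caps off the sensor heads and set each one squarely, open side down as it sat, in a round nest of the grey accessory block; leave the beaker, the green-lidded jar and the small blue-capped bottle where they stand.

Things in the scene. Friction and masses are not known exactly. Their poses are not given: they have to be found in the camera images.
- rail: Aluminium rail fixed to the bench, 90 mm wide on a 122 mm foot. Origin: on the bench under its centre line; z up, y lengthwise, x across. Runs from y = -210 mm (T-slot's open end) to +186 mm (black end plate). Flat top at z = 34 mm. T-slot along x = 0: floor at z = 18 mm, cavity 27 mm wide, 9 mm high; above it two lips 7 mm thick, 13 mm apart.
- carriage (a joint): Travel of the blue carriage, m: 0 = transit position, 0.060 = home against its stop; moves to the rail's -y with 2.5 N friction, stays where left. Body 220 x 104 mm, top at z = 48 mm, centre at rail y = 70 mm - travel. Its steel ears (8 mm thick, top z = 44 mm, 12.5 mm holes at rail x = -78 and +78 mm) lie over the bracket holes only at home.
- carriage_knob (a point): Top of the carriage's black knob (upright cylinder 18 mm in diameter, upper 22 mm to grip; its top is 76 mm above the bench), rail x = 0, 22 mm behind the carriage's leading edge. Moves with the carriage.
- lock_front (a point): Lock hole on the robot's side (rail x = -78, y = -50 mm): point on the axis of the vertical bracket hole at the height of the ear's top face, z = 44 mm. Fixed to the rail. The grey bracket below (34 x 34 mm, top z = 33 mm) has a hole 12.5 mm wide, 30 mm deep. A pin is fully in when its origin is here.
- lock_rear (a point): The same for the lock hole on the far side (rail x = +78, y = -50 mm).
- slot_exit (a point): Middle of the exit pocket at the slot's open end, on the slot floor (rail x = 0, y = -190, z = 18 mm). The lips stop at y = -170 mm: from there to the open end at -210 mm the slot is 27 mm wide right up to the top, so that a dog can be lifted straight out.
- head_a (a point): Sensor head nearest the knob: point on the head's vertical axis where the cap's rim rests, 54 mm over the bench. Head: black barrel 28 mm in diameter standing 16 mm above this point, with a white window on top. Moves with the carriage.
- head_b (a point): Middle sensor head, 60 mm behind head_a; otherwise the same.
- head_c (a point): Last sensor head, 120 mm behind head_a; otherwise the same.
- dog_a: Red transit dog, 80 to 170 g, clamp screw already slack. Origin: centre of the underside of its steel T-foot (23 x 28 x 7 mm, x by y by z); z up. Neck 9.5 mm wide; red block 24 mm (x) by 30 mm (y) from z = 17.5 to 51.5 mm, screw head to 56.5 mm. Stands on the slot floor, x across the slot, slides freely with about 2 mm play. One or two dogs present.
- dog_b: The other transit dog, nearer the open end; the same.
- pin_a: Loose lock pin, about 60 g, standing in the accessory block at the start. Origin: on its axis at the underside of the head; z up. Orange head 28 mm tall above the origin: 18 mm thick for its lowest 5 mm, then 22 mm. Steel shank 10 mm in diameter, 34 mm long below the origin, lowest 7 mm tapered. The two pins are alike; either fits either hole.
- pin_b: The other lock pin; the same.
- cap_a: Yellow dust cap loosely over head_a, 20 g: cup 38 mm in outer diameter (32 mm inside), 24 mm tall, open side down. Origin: centre of its lower rim; z up to its closed top. Two or three caps are present, each on its own head.
- cap_b: Dust cap on head_b; the same.
- cap_c: Dust cap on head_c; the same.
- block: Grey plastic accessory block, loose, 700 g, 126 x 168 mm. Origin: on the bench under it; z up. Low part (top z = 16 mm) x = -64 to +22 mm with three round nests; high part (top z = 40 mm) x = +22 to +62 mm with two pin holes, 12.5 mm wide, 37 mm deep, at x = +42, y = -40 and +40 mm, where the pins stand at the start, heads on the top.
- nest_0 (a point): Centre of the floor of a round nest for a cap, 44 mm in diameter and 8 mm deep, its floor 8 mm over the bench (block x = -34 mm, y = -55 mm).
- nest_1 (a point): The middle nest (block x = -34 mm, y = 0); the same.
- nest_2 (a point): The third nest (block x = -34 mm, y = +55 mm); the same.
- tray: Steel tray, loose, 500 g, 130 x 168 mm (x by y), 22 mm high, walls and floor 3 mm thick. Origin: under its centre; z up.
- beaker: Bystander: empty clear beaker, 72 mm in diameter, 85 mm tall. Origin at the centre of its underside.
- filter_jar: Bystander: white jar with a green lid, 62 mm in diameter, 89 mm tall. Origin at the centre of its underside.
- amber: Bystander: small bottle with a blue cap, 56 mm in diameter, 104 mm tall. Origin at the centre of its underside.

How it is judged (in metres and radians):
On the way, in this order (a step that is already met when the one before it is completed fails the run):
1. every transit dog is out of the rail and in the steel tray (x of dog_a in the frame of tray between -0.062 and 0.062 m and y of dog_a in the frame of tray between -0.081 and 0.081 m and z of each of dog_a, dog_b in the frame of tray below 0.035 m and linear speed of each of dog_a, dog_b below 0.03 m/s and x of dog_b in the frame of tray between -0.062 and 0.062 m and y of dog_b in the frame of tray between -0.081 and 0.081 m), for 0.2 s.
2. the carriage is home and a lock pin sits fully down in each of the two lock holes, through ear and bracket (((distance between pin_a and lock_front below 0.004 m and angle between pin_a's own z axis and vertical below 0.12 rad) or (distance between pin_b and lock_front below 0.004 m and angle between pin_b's own z axis and vertical below 0.12 rad)) and ((distance between pin_a and lock_rear below 0.004 m and angle between pin_a's own z axis and vertical below 0.12 rad) or (distance between pin_b and lock_rear below 0.004 m and angle between pin_b's own z axis and vertical below 0.12 rad)) and value of joint carriage above 0.057 m), for 0.2 s.
At the end, for the whole second after the job is handed in: Dogs at rest in the tray; carriage home (above 0.057) with a pin in each lock hole, origin within 4 mm of the lock point, under 0.12 rad from upright; every cap at rest open side down in a nest, within 6 mm of its axis and 8 mm of its floor centre, tilted under 0.12 rad (all of step 1 and all of step 2 and ((horizontal distance between cap_a and nest_0 below 0.006 m and distance between cap_a and nest_0 below 0.008 m and angle between cap_a's own z axis and vertical below 0.12 rad) or (horizontal distance between cap_a and nest_1 below 0.006 m and distance between cap_a and nest_1 below 0.008 m and angle between cap_a's own z axis and vertical below 0.12 rad) or (horizontal distance between cap_a and nest_2 below 0.006 m and distance between cap_a and nest_2 below 0.008 m and angle between cap_a's own z axis and vertical below 0.12 rad)) and ((horizontal distance between cap_b and nest_0 below 0.006 m and distance between cap_b and nest_0 below 0.008 m and angle between cap_b's own z axis and vertical below 0.12 rad) or (horizontal distance between cap_b and nest_1 below 0.006 m and distance between cap_b and nest_1 below 0.008 m and angle between cap_b's own z axis and vertical below 0.12 rad) or (horizontal distance between cap_b and nest_2 below 0.006 m and distance between cap_b and nest_2 below 0.008 m and angle between cap_b's own z axis and vertical below 0.12 rad)) and ((horizontal distance between cap_c and nest_0 below 0.006 m and distance between cap_c and nest_0 below 0.008 m and angle between cap_c's own z axis and vertical below 0.12 rad) or (horizontal distance between cap_c and nest_1 below 0.006 m and distance between cap_c and nest_1 below 0.008 m and angle between cap_c's own z axis and vertical below 0.12 rad) or (horizontal distance between cap_c and nest_2 below 0.006 m and distance between cap_c and nest_2 below 0.008 m and angle between cap_c's own z axis and vertical below 0.12 rad)) and linear speed of each of cap_a, cap_b, cap_c below 0.03 m/s); the robot touches nothing.
It fails at once if a dust cap is lifted off its head before both lock pins are in (not (((distance between pin_a and lock_front below 0.004 m and angle between pin_a's own z axis and vertical below 0.12 rad) or (distance between pin_b and lock_front below 0.004 m and angle between pin_b's own z axis and vertical below 0.12 rad)) and ((distance between pin_a and lock_rear below 0.004 m and angle between pin_a's own z axis and vertical below 0.12 rad) or (distance between pin_b and lock_rear below 0.004 m and angle between pin_b's own z axis and vertical below 0.12 rad))) and (distance between cap_a and head_a above 0.014 m or distance between cap_b and head_b above 0.014 m or distance between cap_c and head_c above 0.014 m)).
It fails at once if a bystander (beaker, jar or small bottle) is moved more than 30 mm or knocked over (distance of any of beaker, filter_jar, amber from where it was at the start of the episode above 0.03 m or angle between any of beaker, filter_jar, amber's own z axis and vertical above 0.5 rad).
Of dog_a, dog_b only 1 to 2 are there at a start; the rules pass over those that are not, and their reading is None.
Of cap_a, cap_b, cap_c only 2 to 3 are there at a start; the rules pass over those that are not, and their reading is None.
At some moment in a run one of dog_a, dog_b, block may be knocked a few centimetres aside while the robot is not near it.
It also fails if it takes over 210 s, if anything falls off the work surface, if the arm or the gripper's body presses on something with over 40 N, if the wrist force passes 120 N, or if a joint passes its speed limit or range.

### The arm

A 6-joint arm with a two-finger parallel gripper is mounted at the origin on a cart in front of the work surface, level with it; the furniture and walls round the work are solid. World frame = base frame: x ahead of the robot, y to its left, z up, the work surface at z = 0. Lengths are in m, angles in degrees, forces in N, time in s.
With the tool pointing down it reaches from about 0.3 to 0.75 m from the base axis. Payload 8.5 kg.
Tool frame: the origin (TCP) lies at the very end of the fingers, on their centre line; the grasp point (between the pads) lies env.pinch_z behind it (env.pinch_z is the distance from the TCP to the grasp point, in m); z points along the fingers, y is the line along which they close (so a half turn about z gives the same grasp; the last joint's range is limited). The gripper opens to 85 mm and grips with 20 to 120 N. Pads are 22 mm wide; open, the fingers measure 114 mm over their backs; the gripper's body (76 mm by 85 mm) begins 54 mm behind the grasp point. The pads swing forward as they close: fully open they stand 13 mm farther back than shut.
Start: joints at [-82.924, 21.807, 74.336, -0, 83.858, -12.336], TCP at [0.183, -0.519, 0.231] pointing down, gripper open.
Joint ranges: [-178.18, 178.18], [-50.72, 133.34], [12.68, 142.11], [-81.47, 261.47], [9.98, 163.14], [-165.26, 165.26]. Speed limits (degrees/s): [136.94, 136.94, 180, 180, 180, 180].

### API

Orientations are given as a 3x3 rotation matrix whose columns are the frame's x, y, z axes.
In Python, from rig import telemetry, get_image, env gives the robot as it stands. The module is installed in compiled form; this text tells all that it offers.
- The arm moves only by the tool apply_moves, never from a script. Its argument "series" is a list of rows, each a list of 7 numbers: the shift along the tool's x, y, z in mm, then the turn, a rotation vector about the tool's x, y, z in degrees, then the opening, from 0 (shut) to 1 (fully open). A call has 1 to 12 rows; each row shifts and turns the commanded pose from where the row before left it, along the tool's axes as they then stand; what a row does not reach is not made up. A row lasts 1/8 s, in which the tool goes at most 62.5 mm and 10.7 degrees, less where a joint would pass 70% of its speed; a pose out of reach is approached as far as the arm can. A call with a gripper value outside its range is refused whole. The fingers move at their own pace and stop on an object; "grip_force" is the grip in N (left out, the last holds). Time passes only in rows, so rows that do not move let the fingers close. It gives the time, the measured TCP pose, the force, the opening and the grip force at its end, in the units of the state.
- telemetry.observe(): the state, without advancing time (a new reading comes with each control period).
- get_image(name): name is "scene" or "top" or "wrist"; returns a dict with "frame" (480x640x3 uint8, red, green, blue), "z_map" (480x640 float32, m along the optical axis (not along the pixel's ray), 0 where there is no reading), "vertical_fov" (degrees; the focal length in pixels is half the picture's height over the tangent of half this angle, whatever the lens; pixels are square), "cx", "cy" (the principal point, pixels), "eye" and "attitude" of the camera in the world; the wrist camera has in their place "mount" (4x4, takes a point from camera to tool coordinates, whose origin is the TCP and whose axes are the flange's). Camera axes: x right, y up, looking along -z (the intrinsics and any distortion apply to the point x, -y, -z); pixel columns grow to the right and rows downward; lengths in m; the calibration is good to about 2 mm. A picture is of the moment at which its call begins: read the wrist's pose just before it.
- env.close_job(): hands the job in; it is judged then, once.
The state is a dict: "time_s": time; "q": joint angles; "qvel": joint speeds; "joint_efforts": joint torques, N m; "position": TCP position; "tool_rot": TCP orientation; "ft_force": force on the tool from outside, world axes, zero at the start; "wrist_torque": the same for the moment, N m; "grip_width": finger opening in m; "gripper_force": force on a finger pad.
Only numpy, scipy, OpenCV 4.12 (cv2) and the standard library are available. Lean on these libraries where they do the work, as an engineer would, in place of code of your own. Each camera call takes 0.05 s, during which the arm holds its last target. There are 200 camera calls.

## Working session

There is one attempt and no reset: what is moved stays moved. The work goes in short steps, Python scripts to look and compute and a tool call to move; the robot and the scene stay as the last step left them, time stands still between calls to the robot, and variables do not carry over. Pictures are saved under pics/ and viewed, at most 14 in all, crops included, and the job is handed in when it is done.

Besides the shell and the picture viewer there is one more tool, called after ">>>" as name(argument=value, ...) on one line, values as JSON. apply_moves: Moves the arm, as the interface text tells. Its arguments: {"type":"object","properties":{"series":{"type":"array"},"grip_force":{"type":"number"}},"required":["series"]}

```bash
mkdir -p pics
cat > h.py <<'E'
import numpy as np, cv2
from rig import telemetry, get_image, env
def st():
    s=telemetry.observe(); return s
def save(name,im,crop=None):
    f=im["frame"][:,:,::-1]
    cv2.imwrite("pics/"+name+".png",f)
def cam(im,s=None):
    f=240/np.tan(np.radians(im["vertical_fov"])/2)
    if "mount" in im:
        T=np.eye(4);T[:3,:3]=np.array(s["tool_rot"]);T[:3,3]=s["position"]
        M=T@np.array(im["mount"]);return f,im["cx"],im["cy"],M[:3,3],M[:3,:3]
    return f,im["cx"],im["cy"],np.array(im["eye"]),np.array(im["attitude"])
def ray(c,u,v):
    f,cx,cy,e,R=c
    return R@np.array([(u-cx)/f,-(v-cy)/f,-1.0])
def onplane(c,u,v,z):
    d=ray(c,u,v);e=c[3];return e+d*(z-e[2])/d[2]
def cloud(im,c):
    f,cx,cy,e,R=c;z=im["z_map"]
    v,u=np.mgrid[0:480,0:640]
    p=np.stack([(u-cx)/f*z,-(v-cy)/f*z,-z],-1)
    return p@R.T+e
E
python3 - <<'E'
from h import *
s=st();print({k:np.round(s[k],3).tolist() for k in s});print(env.pinch_z)
for n in("scene","top"):
    im=get_image(n);save(n+"0",im);print(n,{k:(np.round(im[k],3).tolist()) for k in im if k not in("frame","z_map")},(im["z_map"]>0).mean())
im=get_image("wrist");print({k:(np.round(im[k],3).tolist()) for k in im if k not in("frame","z_map")})
E
```

```text
{'time_s': 0.0, 'q': [-82.927, 21.841, 74.387, 0.002, 83.857, -12.336], 'qvel': [0.029, 0.044, -0.046, -0.001, 0.054, -0.095], 'joint_efforts': [0.002, -44.846, -23.128, -0.0, 0.005, 0.0], 'position': [0.183, -0.518, 0.231], 'tool_rot': [[0.943, 0.332, -0.0], [0.332, -0.943, 0.001], [0.0, -0.001, -1.0]], 'ft_force': [-0.148, -0.542, 0.356], 'wrist_torque': [-0.03, 0.016, 0.011], 'gripper_force': 0.0, 'grip_width': 0.086}
0.0187
scene {'vertical_fov': 47.044, 'cx': 313.396, 'cy': 244.369, 'eye': [-0.227, 0.57, 0.758], 'attitude': [[-0.607, 0.441, -0.662], [-0.795, -0.352, 0.494], [-0.015, 0.826, 0.564]]} 0.9507486979166667
top {'vertical_fov': 57.207, 'cx': 320.144, 'cy': 233.42, 'eye': [0.35, -0.021, 1.222], 'attitude': [[0.029, 0.981, -0.19], [-0.999, 0.031, 0.008], [0.013, 0.19, 0.982]]} 0.995986328125
{'vertical_fov': 60.248, 'cx': 318.908, 'cy': 247.476, 'mount': [[0.0, 0.96, 0.28, 0.071], [1.0, -0.0, 0.001, 0.0], [0.001, 0.28, -0.96, -0.143], [0.0, 0.0, 0.0, 1.0]]}
```

View pics/top0.png

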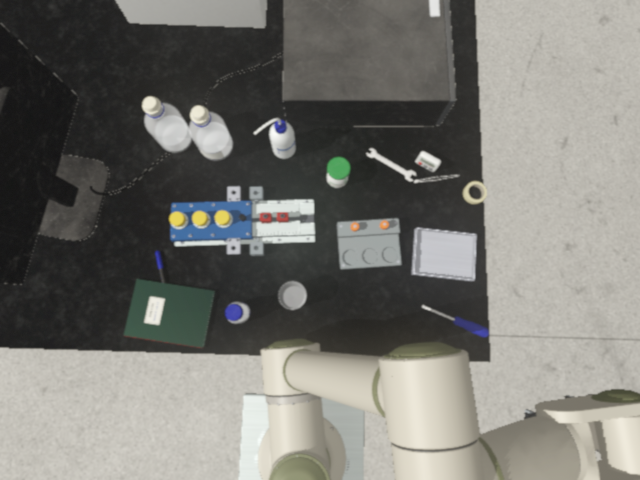

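View pics/scene0.png

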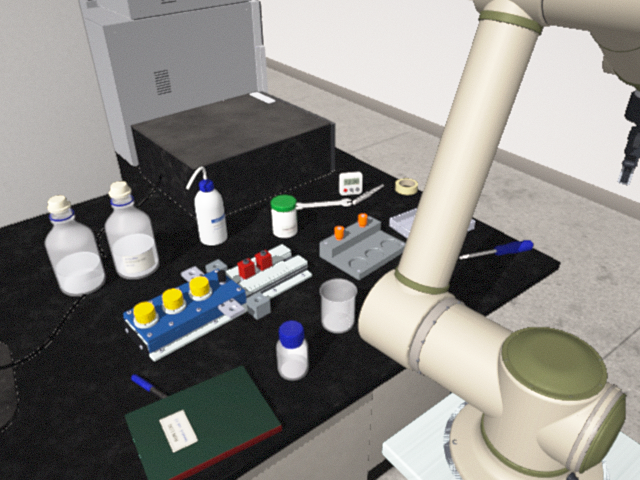

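The top view shows the rail at (175..315, 200..245) with its open end at the right (world −y), dogs at (265,217) and (283,217), and three caps at (178,219), (201,219) and (223,218). The block with its pins is at (370,243), the tray at (444,254), the beaker at (292,295), the jar at (338,172) and the bottle at (237,313).

```bash
cat >> h.py <<'E'
def blobs(mask,minA=15):
    n,l,s,c=cv2.connectedComponentsWithStats(mask.astype(np.uint8))
    return [(c[i],s[i,4],l==i) for i in range(1,n) if s[i,4]>=minA]
def masks(im):
    h=cv2.cvtColor(im["frame"],cv2.COLOR_RGB2HSV).astype(int);H,S,V=h[...,0],h[...,1],h[...,2]
    return dict(red=((H<5)|(H>174))&(S>150)&(V>60),orange=(H>=6)&(H<17)&(S>130)&(V>120),yellow=(H>20)&(H<35)&(S>120)&(V>100),
      blue=(H>100)&(H<125)&(S>120)&(V>50),green=(H>50)&(H<80)&(S>130))
E
python3 - <<'E'
from h import *
im=get_image("top");c=cam(im);P=cloud(im,c);m=masks(im)
for k,zt in dict(red=.0695,orange=.068,yellow=.078,blue=.048,green=.089).items():
    for b in blobs(m[k]):
        p=P[b[2]]
        print(k,b[0].round(1),b[1],"plane",onplane(c,*b[0],zt).round(4)," cloud med",np.median(p,0).round(4),"zmax",p[:,2].max().round(3))
# grey things: rect fits by heights
def rect(sel,name):
    q=P[sel][:,:2].astype(np.float32)*1000; r=cv2.minAreaRect(q); print(name,sel.sum(),np.round(r[0],1),np.round(r[1],1),round(r[2],2))
z=P[...,2];x=P[...,0];y=P[...,1]
v,u=np.mgrid[0:480,0:640]
def big(sel):
    bl=blobs(sel);return max(bl,key=lambda b:b[1])[2]
roi=lambda a,b,c_,d:(u>a)&(u<b)&(v>c_)&(v<d)
S=cv2.cvtColor(im["frame"],cv2.COLOR_RGB2HSV)
rect(big(roi(330,408,210,275)&(z>.008)&(z<.05)),"block")
rect(big(roi(330,408,210,275)&(z>.03)&(z<.05)),"blockhigh")
rect(big(roi(408,482,222,285)&(z>.0015)&(z<.05)),"tray")
rect(big(roi(252,320,195,248)&(z>.028)&(z<.040)),"railfree")
rect(big(roi(165,320,190,248)&(z>.025)&(z<.055)),"rail+car")
for n,r_ in dict(beaker=(275,310,278,315),amber=(222,252,298,328)).items():
    s_=roi(*r_)&(z>.05); 
    if s_.sum(): print(n,np.median(P[s_],0).round(3),P[s_].max(0).round(3),P[s_].min(0).round(3))
E
```

```text
red [265.8 219.2] 17 plane [0.6073 0.1168 0.0695]  cloud med [0.6071 0.1137 0.0702] zmax 0.075
orange [383.8 225. ] 35 plane [ 0.6017 -0.2003  0.068 ]  cloud med [ 0.6006 -0.2001  0.0675] zmax 0.075
orange [354.6 226.7] 34 plane [ 0.5945 -0.1217  0.068 ]  cloud med [ 0.5932 -0.1216  0.0681] zmax 0.074
yellow [222.  217.2] 152 plane [0.607  0.2321 0.078 ]  cloud med [0.6073 0.232  0.079 ] zmax 0.084
yellow [176.4 218.6] 175 plane [0.5993 0.3525 0.078 ]  cloud med [0.6004 0.3518 0.0785] zmax 1.222
yellow [199.4 217.9] 157 plane [0.6032 0.2918 0.078 ]  cloud med [0.6031 0.2915 0.0789] zmax 0.085
blue [280.4 126.7] 79 plane [0.8829 0.0918 0.048 ]  cloud med [0.8317 0.0796 0.1587] zmax 1.222
blue [212.6 207. ] 716 plane [0.6418 0.2666 0.048 ]  cloud med [0.6415 0.2679 0.0489] zmax 1.222
blue [212.6 231.3] 991 plane [0.574  0.2615 0.048 ]  cloud med [0.5729 0.2608 0.049 ] zmax 1.222
blue [158.4 259.3] 100 plane [0.4933 0.4001 0.048 ]  cloud med [0.498  0.4135 0.0111] zmax 0.018
blue [232.8 312. ] 214 plane [0.3604 0.1925 0.048 ]  cloud med [0.3599 0.182  0.1048] zmax 1.222
blue [472.4 327.4] 252 plane [ 0.3389 -0.4362  0.048 ]  cloud med [ 0.3391 -0.4461  0.0241] zmax 1.222
green [338.8 168.8] 20 plane [ 0.7483 -0.0749  0.089 ]  cloud med [ 0.7479 -0.0754  0.0906] zmax 1.222
block 2527 [ 557.9 -166.9] [126.7 169. ] 5.64
blockhigh 790 [ 600.5 -162.5] [ 41.  168.3] 5.64
tray 2989 [ 540.8 -383.4] [173.4 211.9] 1.81
railfree 800 [591.9  71.1] [ 39.6 168.9] 3.74
rail+car 4234 [613.5 185.8] [159.1 395.3] 3.4
beaker [0.413 0.042 0.083] [0.443 0.071 1.222] [ 0.35  -0.021  0.052]
amber [0.36  0.174 0.102] [0.386 0.204 1.222] [ 0.333 -0.021  0.051]
```

Add to h.py:
```python
from scipy.spatial.transform import Rotation as Ro
YAW=3.66
def go(x,y,z,yaw=None):
    """print tool-frame shift (mm) and turn about tool z (deg), given the target TCP; shift first, then turn"""
    s=st();R=np.array(s["tool_rot"]);d=R.T@(np.array([x,y,z])-s["position"])*1000
    w=np.degrees(np.arctan2(R[1,0],R[0,0]));T=np.zeros((3,3))
    yt=np.radians(w if yaw is None else yaw)
    T=np.array([[np.cos(yt),np.sin(yt),0],[np.sin(yt),-np.cos(yt),0],[0,0,-1]])
    rv=Ro.from_matrix(R.T@T).as_rotvec(degrees=True)
    print("t",round(s["time_s"],2),"pos",np.round(s["position"],4),"yaw",w.round(2),"shift",d.round(1),"turn",rv.round(2),"F",np.round(s["ft_force"],1),"w",round(s["grip_width"],4),"after-turn shift",(T.T@R@d).round(1))
```

```text
(no output)
```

>>> apply_moves(series=[[45, -32, 4, 0, 0, 0, 1], [45, -32, 4, 0, 0, 0, 1], [45, -32, 4, 0, 0, 0, 1], [45, -32, 4, 0, 0, 0, 1], [45, -32, 4, 0, 0, 0, 1], [45, -32, 4, 0, 0, 0, 1], [45, -32, 4, 0, 0, 0, 1], [45, -32, 4, 0, 0, 0, 1], [45, -32, 4, 0, 0, 0, 1], [45, -32, 4, 0, 0, 0, 1], [45, -32, 4, 0, 0, 0, 1], [45, -32, 4, 0, 0, 0, 1]])

```text
time_s: 1.7
position: [0.5653, 0.0246, 0.1831]
tool_rot: [[0.943, 0.332, -0.0], [0.332, -0.943, -0.0], [-0.0, 0.0, -1.0]]
ft_force: [-0.3, -1.0, 0.7]
grip_width: 0.0852
gripper_force: 0.0
```

>>> apply_moves(series=[[0, 0, 0, 0, 0, -10, 1], [0, 0, 0, 0, 0, -10, 1], [0, 0, 0, 0, 0, -10, 1], [0, 0, 0, 0, 0, -10, 1], [0, 0, 0, 0, 0, -10, 1], [0, 0, 0, 0, 0, -10, 1], [0, 0, 0, 0, 0, -10, 1], [0, 0, 0, 0, 0, -4.2, 1], [0, 0, 0, 0, 0, 0, 1]])

```text
time_s: 2.82
position: [0.5644, 0.023, 0.1832]
tool_rot: [[-0.062, 0.998, -0.0], [0.998, 0.062, 0.0], [0.0, -0.0, -1.0]]
ft_force: [-0.2, -0.2, -1.0]
grip_width: 0.0853
gripper_force: 0.0
```

```bash
python3 -c "
from h import *
go(.612,.10,.17,93.66)"
```

```text
t 2.83 pos [0.5644 0.023  0.1832] yaw 93.57 shift [73.9 52.3 13.2] turn [-0.02 -0.01 -0.09] F [-0.2 -0.2 -1. ] w 0.0853 after-turn shift [73.9 52.4 13.2]
```

>>> apply_moves(series=[[37, 26, 6, 0, 0, 0, 1], [37, 26, 6, 0, 0, 0, 1], [0, 0, 0, 0, 0, 0, 1], [0, 0, 0, 0, 0, 0, 1]])

```text
time_s: 3.32
position: [0.6115, 0.0998, 0.1712]
tool_rot: [[-0.062, 0.998, -0.001], [0.998, 0.062, -0.0], [-0.0, -0.001, -1.0]]
ft_force: [1.0, -0.1, 0.7]
grip_width: 0.0854
gripper_force: 0.0
```

```bash
cat > look.py <<'E'
from h import *
import sys
def look(name,zs):
    s=st();im=get_image("wrist");c=cam(im,s);P=cloud(im,c);m=masks(im)
    if name: save(name,im)
    for k in zs:
        for b in blobs(m[k],150):
            p=P[b[2]];top=np.percentile(p[:,2],90)
            sel=b[2]&(abs(P[...,2]-zs[k])<.004)
            r=cv2.minAreaRect((P[sel][:,:2]*1000).astype(np.float32)) if sel.sum()>20 else None
            print(k,b[0].round(0),b[1],"z90",top.round(4),"rect at z",r and (np.round(r[0],1),np.round(r[1],1),round(r[2],1)))
    return s,im,c,P,m
E
python3 - <<'E'
from look import *
s,im,c,P,m=look("w1",dict(red=.0695,yellow=.078))
E
```

```text
red [330. 211.] 1501 z90 0.0701 rect at z (array([617.2, 119.8]), array([21.9, 29.5]), 3.3)
red [329. 277.] 1500 z90 0.07 rect at z (array([619.9,  74.3]), array([22. , 29.7]), 3.2)
yellow [331.  19.] 2600 z90 0.0789 rect at z (array([610.3, 223.7]), array([36.1, 18.4]), 3.9)
```

View pics/w1.png

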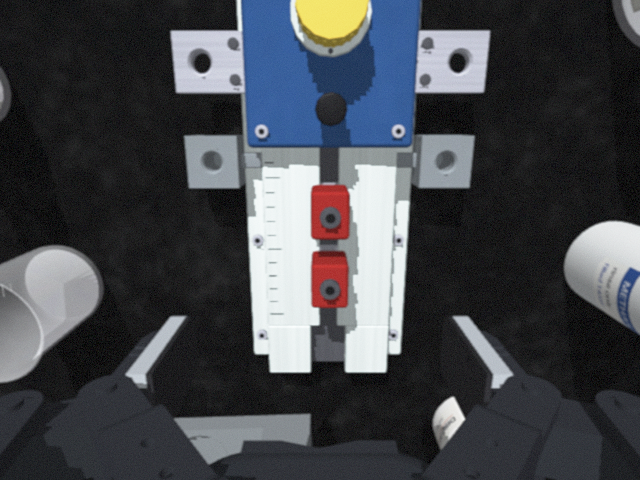

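The wrist view shows the dogs at (330,211) and (330,277), the knob at (331,109), the bracket holes at (212,160) and (447,160), and the exit pocket at (330,345). I'll work out the rail pose from the holes.

```bash
cat >> h.py <<'E'
def hole(im,u,v,r=22,thr=None):
    """centre of the dark/odd disc near (u,v)"""
    g=cv2.GaussianBlur(cv2.cvtColor(im["frame"],cv2.COLOR_RGB2GRAY),(3,3),0);u,v=int(u),int(v)
    w=g[v-r:v+r+1,u-r:u+r+1];t,b=cv2.threshold(w,0,255,cv2.THRESH_BINARY_INV+cv2.THRESH_OTSU)
    bl=blobs(b>0,20);b=min(bl,key=lambda b:np.hypot(*(b[0]-r)));return b[0]+[u-r,v-r],b[1]
E
python3 - <<'E'
from look import *
s,im,c,P,m=look(None,{})
for n,u,v,z in(("bl",212,160,.033),("br",447,160,.033),("el",202,62,.044),("er",458,62,.044),("knob",331,109,.076)):
    h,a=hole(im,u,v,16 if n!="knob" else 30);print(n,h.round(1),a,onplane(c,*h,z).round(4))
E
```

```text
bl [211.6 159.4] 307 [0.5372 0.1451 0.033 ]
br [445.  158.6] 289 [0.6924 0.1552 0.033 ]
el [200.   59.9] 384 [0.5337 0.2044 0.044 ]
er [458.2  59.6] 365 [0.6883 0.2141 0.044 ]
knob [335.6 105.3] 2099 [0.6156 0.1821 0.076 ]
```

```bash
cat >> h.py <<'E'
RO=np.array([.6116,.2001]);RYAW=3.72
def rail(x,y):
    a=np.radians(RYAW);return RO+np.array([[np.cos(a),-np.sin(a)],[np.sin(a),np.cos(a)]])@[x/1000,y/1000]
E
python3 -c "
from h import *
go(.6199,.0743,.08,93.72)
print(rail(0,-190),rail(0,-18))"
```

```text
t 3.42 pos [0.6115 0.0992 0.1716] yaw 93.52 shift [-25.4   6.9  91.6] turn [ 0.    0.01 -0.2 ] F [-0.3 -0.8 -0.3] w 0.0853 after-turn shift [-25.4   6.8  91.6]
[0.62392732 0.01050032] [0.61276785 0.18213793]
```

>>> apply_moves(series=[[-12.7, 3.4, 30, 0, 0, -0.2, 1], [-12.7, 3.4, 30, 0, 0, 0, 1], [0, 0, 31, 0, 0, 0, 1], [0, 0, 20, 0, 0, 0, 1], [0, 0, 20, 0, 0, 0, 1], [0, 0, 0, 0, 0, 0, 1]])

```text
time_s: 4.18
position: [0.6193, 0.0744, 0.0395]
tool_rot: [[-0.065, 0.998, -0.003], [0.998, 0.065, 0.0], [0.0, -0.003, -1.0]]
ft_force: [-0.6, -0.4, 0.7]
grip_width: 0.0853
gripper_force: 0.0
```

```bash
python3 -c "
from h import *
go(.6199,.0743,.041,93.72)"
```

```text
t 4.17 pos [0.6193 0.0744 0.0395] yaw 93.73 shift [-0.1  0.6 -1.5] turn [-0.14 -0.02  0.01] F [-0.6 -0.4  0.7] w 0.0853 after-turn shift [-0.1  0.6 -1.5]
```

>>> apply_moves(series=[[0, 0, 0, 0, 0, 0, 0.5], [0, 0, 0, 0, 0, 0, 0.3], [0, 0, 0, 0, 0, 0, 0.15], [0, 0, 0, 0, 0, 0, 0], [0, 0, 0, 0, 0, 0, 0], [0, 0, 0, 0, 0, 0, 0], [0, 0, 0, 0, 0, 0, 0], [0, 0, 0, 0, 0, 0, 0]], grip_force=25)

```text
time_s: 5.18
position: [0.6203, 0.0752, 0.0409]
tool_rot: [[-0.067, 0.998, 0.001], [0.998, 0.067, -0.0], [-0.0, 0.001, -1.0]]
ft_force: [-0.7, -0.3, 5.9]
grip_width: 0.0235
gripper_force: 28.6
```

>>> apply_moves(series=[[-8, 0, 0, 0, 0, 0, 0], [-8, 0, 0, 0, 0, 0, 0], [-8, 0, 0, 0, 0, 0, 0], [-8, 0, 0, 0, 0, 0, 0], [-8, 0, 0, 0, 0, 0, 0], [-8, 0, 0, 0, 0, 0, 0], [-8, 0, 0, 0, 0, 0, 0], [-8, 0, 0, 0, 0, 0, 0], [0, 0, 0, 0, 0, 0, 0], [0, 0, 0, 0, 0, 0, 0]])

```text
time_s: 6.42
position: [0.6248, 0.011, 0.0409]
tool_rot: [[-0.066, 0.998, 0.001], [0.998, 0.066, -0.001], [-0.001, 0.001, -1.0]]
ft_force: [-0.9, -0.9, 5.2]
grip_width: 0.0239
gripper_force: 28.6
```

Run:
```python
from look import *
go(*rail(0,-190),.041,93.72)
s,im,c,P,m=look("w2",dict(red=.0695))
```

```text
t 6.42 pos [0.6248 0.011  0.0409] yaw 93.81 shift [-0.4 -0.9 -0.1] turn [0.08 0.04 0.09] F [-0.9 -0.9  5.2] w 0.0239 after-turn shift [-0.4 -0.9 -0.1]
red [316.  24.] 4462 z90 0.0701 rect at z (array([617.8, 108. ]), array([23.1,  8.1]), 4.3)
red [319. 342.] 7013 z90 0.0698 rect at z (array([625. ,   9.8]), array([23.9, 30.9]), 3.9)
```

View pics/w2.png

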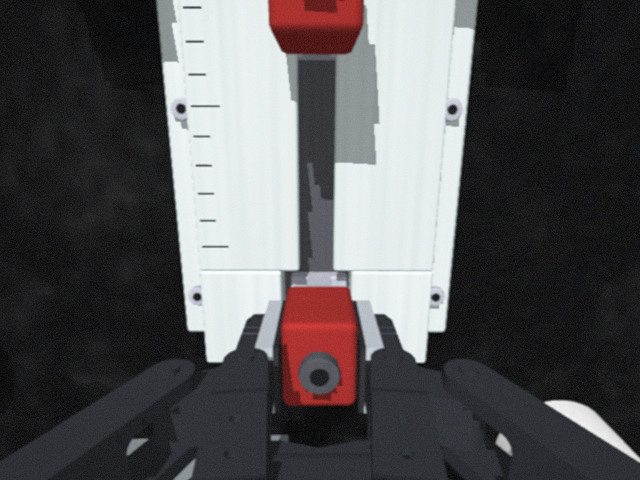

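Dog_b is gripped and sits in the exit pocket around (319,342). Dog_a is still near the top of the picture. Lifting.

>>> apply_moves(series=[[0, 0, 0, 0, 0, 0, 0], [0, 0, -5, 0, 0, 0, 0], [0, 0, -10, 0, 0, 0, 0], [0, 0, -15, 0, 0, 0, 0], [0, 0, -25, 0, 0, 0, 0], [0, 0, -25, 0, 0, 0, 0], [0, 0, -30, 0, 0, 0, 0], [0, 0, 0, 0, 0, 0, 0]], grip_force=40)

```text
time_s: 7.48
position: [0.6254, 0.0112, 0.1533]
tool_rot: [[-0.067, 0.998, 0.005], [0.998, 0.067, -0.001], [-0.001, 0.005, -1.0]]
ft_force: [0.7, 0.5, -1.1]
grip_width: 0.0232
gripper_force: 39.3
```

Run:
```python
from h import *
go(.54,-.30,.151,93.72)
# tray outline in top view
im=get_image("top");c=cam(im);h=cv2.cvtColor(im["frame"],cv2.COLOR_RGB2HSV)
v,u=np.mgrid[0:480,0:640];roi=(u>405)&(u<485)&(v>220)&(v<288)
b=max(blobs(roi&(h[...,2]>95)),key=lambda b:b[1]);cn,_=cv2.findContours(b[2].astype(np.uint8),0,2)
for z in(.022,):
    q=np.array([onplane(c,p[0][0],p[0][1],z)[:2]*1000 for p in cn[0]],np.float32);r=cv2.minAreaRect(q);print(np.round(r[0],1),np.round(r[1],1),r[2],cv2.boxPoints(r).round(0).tolist())
```

```text
t 7.47 pos [0.6254 0.0112 0.1533] yaw 93.82 shift [-304.8 -105.9    2.1] turn [0.31 0.07 0.1 ] F [ 0.7  0.5 -1.1] w 0.0232 after-turn shift [-305.  -105.4    2.3]
[ 536.9 -373.3] [175.4 134.9] 85.36840057373047 [[463.0, -455.0], [597.0, -466.0], [611.0, -291.0], [477.0, -280.0]]
```

>>> apply_moves(series=[[-42, -12, 0, 0, 0, 0, 0], [-42, -12, 0, 0, 0, 0, 0], [-42, -12, 0, 0, 0, 0, 0], [-42, -12, 0, 0, 0, 0, 0], [-42, -12, 0, 0, 0, 0, 0], [-42, -12, 0, 0, 0, 0, 0], [-42, -12, 0, 0, 0, 0, 0], [-42, -12, 0, 0, 0, 0, 0], [-42, -12, 0, 0, 0, 0, 0], [-42, -12, 0, 0, 0, 0, 0], [0, 0, 0, 0, 0, 0, 0], [0, 0, 0, 0, 0, 0, 0]])

```text
time_s: 9.02
position: [0.5324, -0.415, 0.1492]
tool_rot: [[-0.066, 0.998, -0.001], [0.998, 0.066, 0.002], [0.002, -0.001, -1.0]]
ft_force: [0.9, 0.2, 0.2]
grip_width: 0.0233
gripper_force: 39.4
```

Run:
```python
from look import *
go(.534,-.415,.029,93.72)
s,im,c,P,m=look("w3",dict(red=.0695))
```

```text
t 9.03 pos [ 0.5324 -0.415   0.1492] yaw 93.81 shift [ -0.4   1.8 120.2] turn [-0.07 -0.11  0.09] F [0.9 0.2 0.2] w 0.0233 after-turn shift [-1.000e-01  1.600e+00  1.202e+02]
red [319. 340.] 6766 z90 0.1781 rect at z None
```

View pics/w3.png

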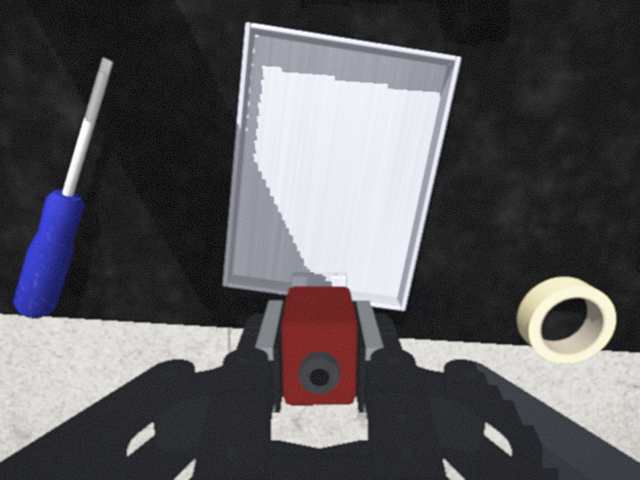

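The tray's outline runs (248,24), (460,58), (405,308), (225,286). I'll project these corners before lowering.

Run:
```python
from look import *
s,im,c,P,m=look(None,{})
q=[onplane(c,u,v,.022)[:2] for u,v in((248,24),(460,58),(405,308),(225,286))];print(np.round(q,3),np.mean(q,0))
```

```text
[[ 0.483 -0.288]
 [ 0.61  -0.298]
 [ 0.597 -0.463]
 [ 0.47  -0.455]] [ 0.53987641 -0.37598595]
```

>>> apply_moves(series=[[0, 2, 30, 0, 0, 0, 0], [0, 2, 30, 0, 0, 0, 0], [0, 2, 30, 0, 0, 0, 0], [0, 1, 20, 0, 0, 0, 0], [0, 0, 8, 0, 0, 0, 0], [0, 0, 3, 0, 0, 0, 0], [0, 0, 0, 0, 0, 0, 0]])

```text
time_s: 10.0
position: [0.5399, -0.4153, 0.0301]
tool_rot: [[-0.067, 0.998, 0.001], [0.998, 0.067, -0.001], [-0.001, 0.001, -1.0]]
ft_force: [0.1, -1.0, -2.3]
grip_width: 0.0236
gripper_force: 39.4
```

>>> apply_moves(series=[[0, 0, 1, 0, 0, 0, 0], [0, 0, 0, 0, 0, 0, 0.4], [0, 0, 0, 0, 0, 0, 0.6], [0, 0, 0, 0, 0, 0, 0.6], [0, 0, -10, 0, 0, 0, 0.6], [0, 0, -30, 0, 0, 0, 0.7], [0, 0, -40, 0, 0, 0, 1], [0, 0, -40, 0, 0, 0, 1], [0, 0, 0, 0, 0, 0, 1]])

```text
time_s: 11.12
position: [0.5405, -0.4163, 0.1529]
tool_rot: [[-0.067, 0.998, 0.005], [0.998, 0.067, -0.006], [-0.006, 0.005, -1.0]]
ft_force: [0.2, 0.1, 0.6]
grip_width: 0.0858
gripper_force: 0.0
```

Run:
```python
from look import *
go(*rail(0,-80.5),.15,93.72)
s,im,c,P,m=look(None,dict(red=.0545))
im=get_image("top");c=cam(im);m=masks(im);P=cloud(im,c)
for b in blobs(m["red"],8): print(b[0],b[1],np.median(P[b[2]],0))
```

```text
t 11.12 pos [ 0.5405 -0.4163  0.1529] yaw 93.81 shift [5.298e+02 1.118e+02 2.000e-01] turn [0.28 0.35 0.1 ] F [0.2 0.1 0.6] w 0.0858 after-turn shift [530.  110.9   2.9]
red [317. 240.] 1574 z90 0.055 rect at z (array([ 540.1, -416. ]), array([22.2, 28.9]), 4.1)
[265.14285714 219.35714286] 14 [0.6060781  0.11731757 0.07012328]
```

>>> apply_moves(series=[[48, 10, 0, 0, 0, 0, 1], [48, 10, 0, 0, 0, 0, 1], [48, 10, 0, 0, 0, 0, 1], [48, 10, 0, 0, 0, 0, 1], [48, 10, 0, 0, 0, 0, 1], [48, 10, 0, 0, 0, 0, 1], [48, 10, 0, 0, 0, 0, 1], [48, 10, 0, 0, 0, 0, 1], [48, 10, 0, 0, 0, 0, 1], [48, 10, 0, 0, 0, 0, 1], [42, 10, 0, 0, 0, 0, 1], [0, 0, 0, 0, 0, 0, 1]])

```text
time_s: 12.72
position: [0.614, 0.1155, 0.1469]
tool_rot: [[-0.07, 0.998, -0.002], [0.998, 0.07, 0.0], [0.0, -0.002, -1.0]]
ft_force: [0.6, -0.3, -0.8]
grip_width: 0.0856
gripper_force: 0.0
```

Run:
```python
from look import *
s,im,c,P,m=look(None,dict(red=.0695,yellow=.078))
go(*rail(0,-80.5),.041,93.72)
```

```text
red [325. 244.] 1853 z90 0.0701 rect at z (array([617.1, 120. ]), array([22.2, 29.4]), 3.6)
yellow [327.  31.] 4685 z90 0.0788 rect at z (array([610.1, 228.3]), array([36.4, 27.9]), 4.4)
t 12.78 pos [0.614  0.1138 0.1471] yaw 93.93 shift [  5.8   3.4 106. ] turn [-0.13  0.    0.21] F [-1.2 -0.4  0.5] w 0.0853 after-turn shift [  5.8   3.2 106.1]
```

>>> apply_moves(series=[[3, 2, 30, 0, 0, 0.2, 1], [2.8, 1.3, 30, 0, 0, 0, 1], [0, 0, 26, 0, 0, 0, 1], [0, 0, 20, 0, 0, 0, 1], [0, 0, 0, 0, 0, 0, 1], [0, 0, 0, 0, 0, 0, 0.5], [0, 0, 0, 0, 0, 0, 0], [0, 0, 0, 0, 0, 0, 0], [0, 0, 0, 0, 0, 0, 0], [0, 0, 0, 0, 0, 0, 0], [0, 0, 0, 0, 0, 0, 0], [0, 0, 0, 0, 0, 0, 0]], grip_force=25)

```text
time_s: 14.28
position: [0.6177, 0.1189, 0.0429]
tool_rot: [[-0.063, 0.998, 0.001], [0.998, 0.063, -0.0], [-0.0, 0.001, -1.0]]
ft_force: [-1.1, -0.3, 5.9]
grip_width: 0.0232
gripper_force: 30.5
```

Run:
```python
from h import *
go(*rail(0,-190),.041,93.72)
```

```text
t 14.28 pos [0.6177 0.1189 0.0429] yaw 93.62 shift [-108.6   -0.6    1.9] turn [ 0.04  0.01 -0.1 ] F [-1.1 -0.3  5.9] w 0.0232 after-turn shift [-108.6   -0.8    1.9]
```

>>> apply_moves(series=[[-10, -0.1, 0, 0, 0, -0.1, 0], [-10, -0.1, 0, 0, 0, 0, 0], [-10, -0.1, 0, 0, 0, 0, 0], [-10, -0.1, 0, 0, 0, 0, 0], [-10, -0.1, 0, 0, 0, 0, 0], [-10, -0.1, 0, 0, 0, 0, 0], [-10, 0, 0, 0, 0, 0, 0], [-10, 0, 0, 0, 0, 0, 0], [-10, 0, 0, 0, 0, 0, 0], [-10, 0, 0, 0, 0, 0, 0], [-9, 0, 0, 0, 0, 0, 0], [0, 0, 0, 0, 0, 0, 0]])

```text
time_s: 15.78
position: [0.6244, 0.0094, 0.0429]
tool_rot: [[-0.064, 0.998, 0.001], [0.998, 0.064, -0.0], [-0.0, 0.001, -1.0]]
ft_force: [-1.7, -0.5, 3.4]
grip_width: 0.0234
gripper_force: 30.5
```

Run:
```python
from look import *
s,im,c,P,m=look(None,dict(red=.0695))
go(*rail(0,-190),.041,93.72)
```

```text
red [319. 334.] 6792 z90 0.0699 rect at z (array([624.4,  10.4]), array([23.7, 30.3]), 3.7)
t 15.82 pos [0.6244 0.0094 0.0429] yaw 93.69 shift [ 1.1 -0.4  1.9] turn [ 0.08  0.04 -0.03] F [-1.1 -0.8  5.3] w 0.0235 after-turn shift [ 1.1 -0.4  1.9]
```

>>> apply_moves(series=[[0, 0, 0, 0, 0, 0, 0], [0, 0, -5, 0, 0, 0, 0], [0, 0, -10, 0, 0, 0, 0], [0, 0, -15, 0, 0, 0, 0], [0, 0, -25, 0, 0, 0, 0], [0, 0, -25, 0, 0, 0, 0], [0, 0, -30, 0, 0, 0, 0], [0, 0, 0, 0, 0, 0, 0]], grip_force=40)

```text
time_s: 16.82
position: [0.6249, 0.01, 0.1553]
tool_rot: [[-0.065, 0.998, 0.005], [0.998, 0.065, -0.001], [-0.001, 0.005, -1.0]]
ft_force: [1.0, -0.3, -1.9]
grip_width: 0.0235
gripper_force: 39.4
```

>>> apply_moves(series=[[-42, -12.7, 0, 0, 0, 0, 0], [-42, -12.7, 0, 0, 0, 0, 0], [-42, -12.7, 0, 0, 0, 0, 0], [-42, -12.7, 0, 0, 0, 0, 0], [-42, -12.7, 0, 0, 0, 0, 0], [-42, -12.7, 0, 0, 0, 0, 0], [-42, -12.7, 0, 0, 0, 0, 0], [-42, -12.7, 0, 0, 0, 0, 0], [0, 0, 0, 0, 0, 0, 0], [0, 0, 0, 0, 0, 0, 0]])

```text
time_s: 18.08
position: [0.5441, -0.3311, 0.1516]
tool_rot: [[-0.065, 0.998, -0.001], [0.998, 0.065, 0.001], [0.001, -0.001, -1.0]]
ft_force: [-0.0, -0.5, -1.7]
grip_width: 0.0233
gripper_force: 39.4
```

Run:
```python
from look import *
go(.543,-.336,.031,93.72)
s,im,c,P,m=look(None,dict(red=.055))
```

```text
t 18.07 pos [ 0.5441 -0.3311  0.1516] yaw 93.71 shift [ -4.9  -1.3 120.6] turn [-0.05 -0.08 -0.01] F [-0.  -0.5 -1.7] w 0.0233 after-turn shift [ -4.8  -1.5 120.6]
red [319. 333.] 6576 z90 0.1785 rect at z None
```

>>> apply_moves(series=[[-3, -1, 30, 0, 0, 0, 0], [-2, 0, 30, 0, 0, 0, 0], [0, 0, 30, 0, 0, 0, 0], [0, 0, 20, 0, 0, 0, 0], [0, 0, 8, 0, 0, 0, 0], [0, 0, 4, 0, 0, 0, 0], [0, 0, 0, 0, 0, 0, 0.4], [0, 0, 0, 0, 0, 0, 0.6], [0, 0, 0, 0, 0, 0, 0.6], [0, 0, -10, 0, 0, 0, 0.6], [0, 0, -30, 0, 0, 0, 0.7], [0, 0, -60, 0, 0, 0, 1]])

```text
time_s: 19.62
position: [0.5429, -0.3363, 0.1302]
tool_rot: [[-0.065, 0.998, -0.003], [0.998, 0.065, 0.003], [0.003, -0.003, -1.0]]
ft_force: [0.6, -0.0, 0.3]
grip_width: 0.0759
gripper_force: 0.0
```

>>> apply_moves(series=[[0, 0, -60, 0, 0, 0, 1], [30, 0, 0, 0, 0, 0, 1], [0, 0, 0, 0, 0, 0, 1], [0, 0, 0, 0, 0, 0, 1]])

```text
time_s: 20.12
position: [0.5416, -0.3072, 0.1904]
tool_rot: [[-0.065, 0.998, -0.0], [0.998, 0.065, -0.0], [-0.0, -0.0, -1.0]]
ft_force: [-0.6, -0.5, -0.5]
grip_width: 0.0856
gripper_force: 0.0
```

Run:
```python
from look import *
s,im,c,P,m=look(None,dict(red=.055,orange=.068))
go(*rail(0,-18),.15,93.72)
im=get_image("top");c=cam(im);m=masks(im);P=cloud(im,c)
for k in("orange","yellow"):
  for b in blobs(m[k],20): print(k,b[0].round(1),onplane(c,*b[0],.068 if k=="orange" else .078).round(4))
```

```text
red [320. 264.] 1125 z90 0.055 rect at z (array([ 544.4, -334.8]), array([21.6, 28.5]), 3.7)
red [308. 358.] 1163 z90 0.0548 rect at z (array([ 539.7, -415.6]), array([21.6, 28.8]), 3.8)
orange [435.  80.] 672 z90 0.0688 rect at z (array([ 606.2, -202.8]), array([21.3, 19. ]), 7.7)
t 20.18 pos [ 0.5416 -0.3075  0.1901] yaw 93.69 shift [484.  102.6  40.1] turn [-0.03 -0.01 -0.03] F [-0.1 -0.1 -0.8] w 0.0855 after-turn shift [484.  102.8  40.1]
orange [383.8 224.9] [ 0.6019 -0.2001  0.068 ]
orange [354.7 226.8] [ 0.5942 -0.1222  0.068 ]
yellow [222.  217.1] [0.6073 0.2322 0.078 ]
yellow [176.4 218.7] [0.5992 0.3526 0.078 ]
yellow [199.5 217.9] [0.6032 0.2916 0.078 ]
```

>>> apply_moves(series=[[48, 10.2, 4, 0, 0, 0, 1], [48, 10.2, 4, 0, 0, 0, 1], [48, 10.2, 4, 0, 0, 0, 1], [48, 10.2, 4, 0, 0, 0, 1], [48, 10.2, 4, 0, 0, 0, 1], [48, 10.2, 4, 0, 0, 0, 1], [48, 10.2, 4, 0, 0, 0, 1], [48, 10.2, 4, 0, 0, 0, 1], [48, 10.2, 4, 0, 0, 0, 1], [48, 10.2, 4, 0, 0, 0, 1], [0, 0, 0, 0, 0, 0, 1], [0, 0, 0, 0, 0, 0, 1]])

```text
time_s: 21.72
position: [0.6126, 0.178, 0.1499]
tool_rot: [[-0.064, 0.998, -0.001], [0.998, 0.064, -0.0], [-0.0, -0.001, -1.0]]
ft_force: [0.1, -0.8, 0.3]
grip_width: 0.0852
gripper_force: 0.0
```

Run:
```python
from look import *
s,im,c,P,m=look(None,dict(yellow=.078))
go(*rail(0,-18),.053,93.72)
z=P[...,2];x,y=P[...,0],P[...,1]
sel=(abs(z-.076)<.004)&(abs(x-.613)<.025)&(abs(y-.182)<.022);print(sel.sum(),(P[sel].max(0)+P[sel].min(0))/2,np.ptp(P[sel],axis=0))
```

```text
yellow [320.  34.] 4966 z90 0.0789 rect at z (array([606.3, 289.8]), array([36.2, 30.8]), 3.4)
yellow [320. 158.] 4189 z90 0.0788 rect at z (array([610. , 233.2]), array([36.2, 37.1]), 3.6)
t 21.77 pos [0.6127 0.1776 0.1501] yaw 93.65 shift [ 4.6  0.4 97.1] turn [-0.02  0.02 -0.07] F [ 0.2 -0.5  0.1] w 0.0854 after-turn shift [ 4.6  0.4 97.1]
784 [0.61288308 0.1808901  0.07482195] [0.01728399 0.01750427 0.00564024]
```

>>> apply_moves(series=[[3.5, 0.3, 30, 0, 0, 0, 1], [0, 0, 30, 0, 0, 0, 1], [0, 0, 25, 0, 0, 0, 1], [0, 0, 11, 0, 0, 0, 1], [0, 0, 0, 0, 0, 0, 1], [0, 0, 0, 0, 0, 0, 0.5], [0, 0, 0, 0, 0, 0, 0.2], [0, 0, 0, 0, 0, 0, 0], [0, 0, 0, 0, 0, 0, 0], [0, 0, 0, 0, 0, 0, 0], [0, 0, 0, 0, 0, 0, 0], [0, 0, 0, 0, 0, 0, 0]], grip_force=40)

```text
time_s: 23.28
position: [0.6128, 0.1822, 0.0548]
tool_rot: [[-0.065, 0.998, 0.001], [0.998, 0.065, 0.0], [0.0, 0.001, -1.0]]
ft_force: [0.7, 0.7, 4.6]
grip_width: 0.0167
gripper_force: 39.3
```

>>> apply_moves(series=[[-5, 0, 0, 0, 0, 0, 0], [-5, 0, 0, 0, 0, 0, 0], [-6, 0, 0, 0, 0, 0, 0], [-7, 0, 0, 0, 0, 0, 0], [-7, 0, 0, 0, 0, 0, 0], [-7, 0, 0, 0, 0, 0, 0], [-6, 0, 0, 0, 0, 0, 0], [-6, 0, 0, 0, 0, 0, 0], [-5, 0, 0, 0, 0, 0, 0], [-4, 0, 0, 0, 0, 0, 0], [-1, 0, 0, 0, 0, 0, 0], [0, 0, 0, 0, 0, 0, 0]])

```text
time_s: 24.78
position: [0.6165, 0.1233, 0.0548]
tool_rot: [[-0.065, 0.998, 0.001], [0.998, 0.065, 0.0], [0.0, 0.001, -1.0]]
ft_force: [-0.1, 0.9, 5.6]
grip_width: 0.0164
gripper_force: 39.4
```

>>> apply_moves(series=[[-1, 0, 0, 0, 0, 0, 0], [-1, 0, 0, 0, 0, 0, 0], [-1, 0, 0, 0, 0, 0, 0], [0, 0, 0, 0, 0, 0, 0]])

```text
time_s: 25.28
position: [0.6166, 0.1223, 0.0548]
tool_rot: [[-0.065, 0.998, 0.001], [0.998, 0.065, 0.003], [0.003, 0.001, -1.0]]
ft_force: [0.3, 10.5, 5.6]
grip_width: 0.0164
gripper_force: 39.4
```

It is against the stop, with 10 N opposing. Releasing and looking.

>>> apply_moves(series=[[0, 0, 0, 0, 0, 0, 0.5], [0, 0, 0, 0, 0, 0, 0.8], [0, 0, 0, 0, 0, 0, 1], [0, 0, -30, 0, 0, 0, 1], [0, 0, -40, 0, 0, 0, 1], [0, 0, -60, 0, 0, 0, 1], [0, 0, 0, 0, 0, 0, 1], [0, 0, 0, 0, 0, 0, 1]])

```text
time_s: 26.28
position: [0.6161, 0.1201, 0.1836]
tool_rot: [[-0.065, 0.998, -0.001], [0.998, 0.065, -0.0], [-0.0, -0.001, -1.0]]
ft_force: [0.1, -0.7, -0.5]
grip_width: 0.085
gripper_force: 0.0
```

Run:
```python
from look import *
s,im,c,P,m=look("w4",dict(yellow=.078))
go(.60,-.122,.19,95)
im=get_image("top");c=cam(im);m=masks(im)
for b in blobs(m["orange"],20): print(b[0].round(1),onplane(c,*b[0],.068).round(4))
```

```text
yellow [321.  46.] 4051 z90 0.0789 rect at z (array([609.7, 233.5]), array([36.6, 37.4]), 21.5)
yellow [320. 157.] 3118 z90 0.0788 rect at z (array([613.7, 173.7]), array([36. , 36.9]), 10.2)
t 26.32 pos [0.6159 0.1201 0.1829] yaw 93.7 shift [-240.6  -31.5   -7. ] turn [-0.15 -0.01 -1.3 ] F [-0.2  0.4 -0.7] w 0.0856 after-turn shift [-239.8  -37.    -7.1]
[354.7 226.9] [ 0.5941 -0.122   0.068 ]
[383.8 225.5] [ 0.6003 -0.2002  0.068 ]
```

View pics/w4.png

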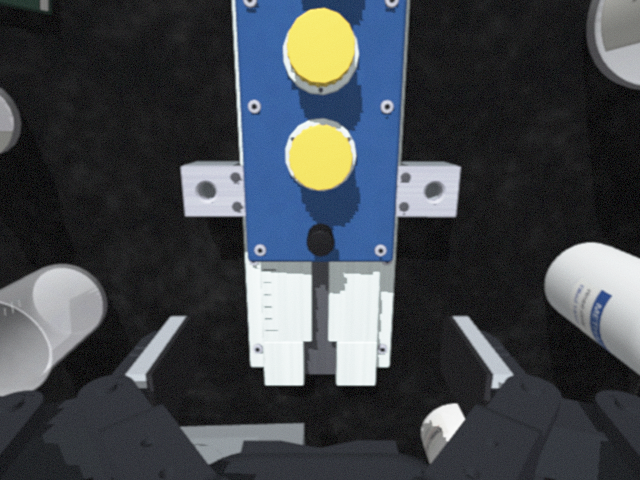

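The carriage is home: ears with holes at (206,190) and (434,190) lie over the brackets. I'll measure the hole centres, then go to the pins.

Run:
```python
from look import *
s,im,c,P,m=look(None,{})
for n,u,v in(("L",206,190),("R",434,190)):
    h,a=hole(im,u,v,18);print(n,h.round(1),a,onplane(c,*h,.044).round(4))
print(rail(-78,-50),rail(78,-50))
```

```text
L [206.4 189.5] 276 [0.5374 0.1452 0.044 ]
R [434.2 189.7] 247 [0.6921 0.1552 0.044 ]
[0.53700838 0.14514466] [0.69267969 0.15526604]
```

>>> apply_moves(series=[[-40, -5.5, 0, 0, 0, 0, 1], [-40, -5.5, 0, 0, 0, 0, 1], [-40, -5.5, 0, 0, 0, 0, 1], [-40, -5.5, 0, 0, 0, 0, 1], [-40, -5.5, 0, 0, 0, 0, 1], [-40, -5.5, 0, 0, 0, -1.3, 1], [0, 0, 0, 0, 0, 0, 1], [0, 0, 0, 0, 0, 0, 1]])

```text
time_s: 27.42
position: [0.5989, -0.1208, 0.1836]
tool_rot: [[-0.087, 0.996, -0.001], [0.996, 0.087, 0.001], [0.001, -0.001, -1.0]]
ft_force: [-0.2, 0.6, 0.5]
grip_width: 0.0852
gripper_force: 0.0
```

Run:
```python
from look import *
s,im,c,P,m=look("w5",dict(orange=.068))
go(.595,-.122,.19,95)
```

```text
orange [319. 239.] 760 z90 0.0687 rect at z (array([ 598.7, -121.3]), array([20.4, 21.1]), 49.0)
orange [320. 344.] 845 z90 0.0683 rect at z (array([ 606.1, -200.5]), array([20.6, 21.3]), 45.3)
t 27.48 pos [ 0.599  -0.1204  0.1838] yaw 95.05 shift [-1.2 -4.2 -6.2] turn [-0.05 -0.04  0.05] F [0.6 0.3 0.7] w 0.0857 after-turn shift [-1.2 -4.2 -6.2]
```

View pics/w5.png

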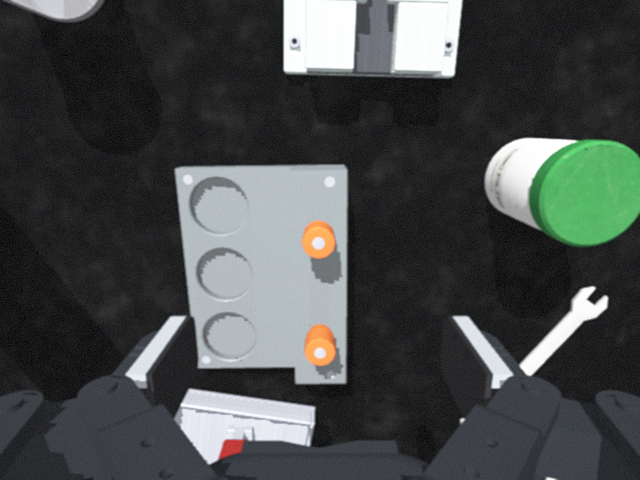

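The pins are at (319,239) and (320,344). The nests are at (219,206), (224,273) and (230,335), and the block is undisturbed so far.

>>> apply_moves(series=[[-0.9, -0.2, 40, 0, 0, -0.3, 1], [0, 0, 40, 0, 0, 0, 1], [0, 0, 30, 0, 0, 0, 1], [0, 0, 20, 0, 0, 0, 1], [0, 0, 7, 0, 0, 0, 1], [0, 0, 0, 0, 0, 0, 1]])

```text
time_s: 28.22
position: [0.5992, -0.1216, 0.0475]
tool_rot: [[-0.093, 0.996, -0.0], [0.996, 0.093, 0.0], [0.0, -0.0, -1.0]]
ft_force: [0.6, -0.3, -0.5]
grip_width: 0.0854
gripper_force: 0.0
```

Run:
```python
from look import *
go(.5987,-.1213,.047,95.3)
```

```text
t 28.23 pos [ 0.5992 -0.1216  0.0475] yaw 95.36 shift [ 0.4 -0.4  0.5] turn [-0.   -0.01  0.06] F [ 0.6 -0.3 -0.5] w 0.0854 after-turn shift [ 0.4 -0.4  0.5]
```

>>> apply_moves(series=[[0, 0, 0, 0, 0, 0, 0.6], [0, 0, 0, 0, 0, 0, 0.4], [0, 0, 0, 0, 0, 0, 0.2], [0, 0, 0, 0, 0, 0, 0], [0, 0, 0, 0, 0, 0, 0], [0, 0, 0, 0, 0, 0, 0], [0, 0, 0, 0, 0, 0, 0], [0, 0, 0, 0, 0, 0, 0]], grip_force=30)

```text
time_s: 29.22
position: [0.5992, -0.1223, 0.0477]
tool_rot: [[-0.093, 0.996, 0.001], [0.996, 0.093, -0.0], [-0.0, 0.001, -1.0]]
ft_force: [-0.1, -0.2, 5.5]
grip_width: 0.0205
gripper_force: 29.6
```

>>> apply_moves(series=[[0, 0, -10, 0, 0, 0, 0], [0, 0, -20, 0, 0, 0, 0], [0, 0, -25, 0, 0, 0, 0], [0, 0, -25, 0, 0, 0, 0], [0, 0, -30, 0, 0, 0, 0], [0, 0, 0, 0, 0, 0, 0]], grip_force=40)

```text
time_s: 29.98
position: [0.5996, -0.1225, 0.1594]
tool_rot: [[-0.093, 0.996, 0.004], [0.996, 0.093, -0.002], [-0.002, 0.003, -1.0]]
ft_force: [0.2, 0.2, -1.2]
grip_width: 0.0206
gripper_force: 39.1
```

Run:
```python
from look import *
s,im,c,P,m=look("w6",dict(orange=.178))
for b in blobs(m["orange"],500): q=P[b[2]];print(np.percentile(q,[2,50,98],axis=0).round(4))
go(*rail(-78,-50),.16,93.72)
```

```text
orange [319. 336.] 3742 z90 0.18 rect at z (array([ 599.7, -121.6]), array([20.2, 22.2]), 5.0)
[[ 0.5901 -0.2084  0.0675]
 [ 0.5998 -0.1171  0.1789]
 [ 0.6102 -0.1112  0.1805]]
t 30.02 pos [ 0.5989 -0.1223  0.1576] yaw 95.31 shift [272.  -36.9  -2.6] turn [0.03 0.02 1.59] F [-0.9 -0.5 -0.9] w 0.0202 after-turn shift [270.9 -44.4  -2.4]
```

View pics/w6.png

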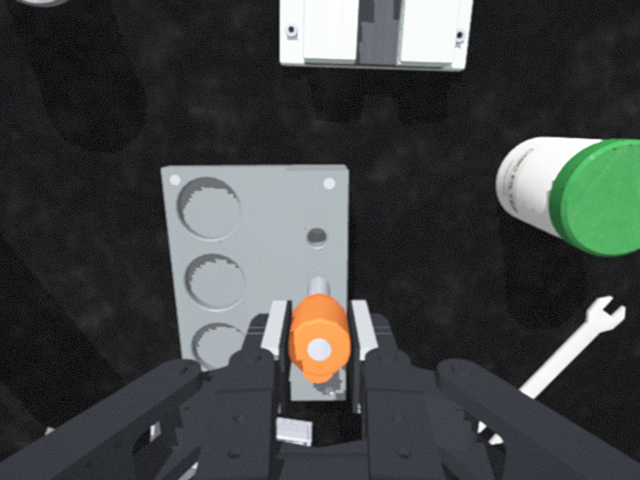

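The pin is held in the jaws, its head at (320,345) and the empty block hole at (317,237). That hole gives a check on camera bias.

Run:
```python
from look import *
s,im,c,P,m=look(None,{})
h,a=hole(im,317,237,14);print(h,a,onplane(c,*h,.040).round(4))
for z in(.040,):print(onplane(c,317,237,z).round(4))
```

```text
[317.52282158 237.03319502] 241 [ 0.5982 -0.1201  0.04  ]
[ 0.5978 -0.1202  0.04  ]
```

>>> apply_moves(series=[[45, -7, 0, 0, 0, 0.8, 0], [45, -7, 0, 0, 0, 0.8, 0], [45, -7, 0, 0, 0, 0, 0], [45, -7, 0, 0, 0, 0, 0], [45, -7, 0, 0, 0, 0, 0], [40, -6, 0, 0, 0, 0, 0], [0, 0, 0, 0, 0, 0, 0], [0, 0, 0, 0, 0, 0, 0]])

```text
time_s: 31.08
position: [0.5389, 0.1387, 0.1564]
tool_rot: [[-0.065, 0.998, -0.002], [0.998, 0.065, -0.0], [-0.0, -0.002, -1.0]]
ft_force: [0.2, -0.2, -0.6]
grip_width: 0.02
gripper_force: 39.2
```

Run:
```python
from look import *
s,im,c,P,m=look(None,{})
go(*rail(-78,-50),.10,93.72)
```

```text
t 31.12 pos [0.5391 0.1383 0.1566] yaw 93.67 shift [ 7.  -1.5 56.6] turn [-0.08  0.01 -0.05] F [-0.3  0.4 -0.6] w 0.0202 after-turn shift [ 7.  -1.6 56.6]
```

>>> apply_moves(series=[[6.3, -1.8, 20, 0, 0, 0, 0], [0, 0, 20, 0, 0, 0, 0], [0, 0, 20, 0, 0, 0, 0], [0, 0, 5, 0, 0, 0, 0], [0, 0, 0, 0, 0, 0, 0], [0, 0, 0, 0, 0, 0, 0]])

```text
time_s: 31.88
position: [0.5373, 0.145, 0.0931]
tool_rot: [[-0.064, 0.998, 0.001], [0.998, 0.064, 0.0], [-0.0, 0.001, -1.0]]
ft_force: [-0.7, -0.2, 0.1]
grip_width: 0.0202
gripper_force: 39.2
```

Run:
```python
from look import *
s,im,c,P,m=look("w7",{})
go(.5367,.1445,.0517,93.72)
```

```text
t 31.93 pos [0.5373 0.1451 0.0931] yaw 93.7 shift [-0.6 -0.7 41.4] turn [ 0.08 -0.   -0.02] F [ 1.2 -0.2 -1. ] w 0.0198 after-turn shift [-0.6 -0.6 41.4]
```

View pics/w7.png

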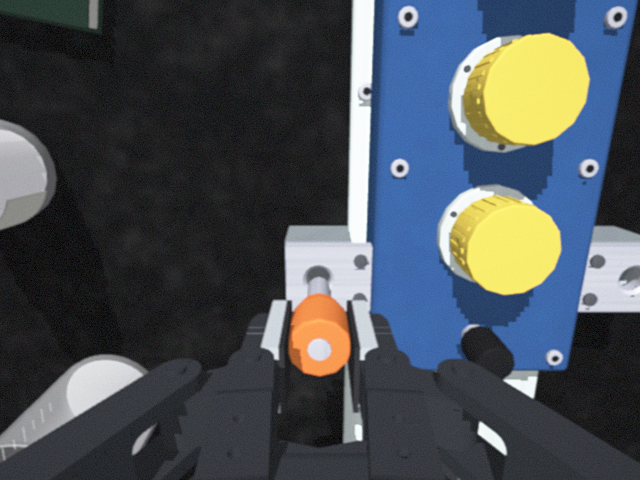

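The pin tip at (318,285) lines up with the hole at (318,273). Going down.

>>> apply_moves(series=[[-0.4, -0.4, 4, 0, 0, 0, 0], [0, 0, 3, 0, 0, 0, 0], [0, 0, 3, 0, 0, 0, 0], [0, 0, 2, 0, 0, 0, 0], [0, 0, 2, 0, 0, 0, 0], [0, 0, 2, 0, 0, 0, 0], [0, 0, 0, 0, 0, 0, 0]])

```text
time_s: 32.8
position: [0.5366, 0.1448, 0.0762]
tool_rot: [[-0.065, 0.998, 0.0], [0.998, 0.065, -0.0], [-0.0, 0.0, -1.0]]
ft_force: [0.6, -1.6, -1.7]
grip_width: 0.0205
gripper_force: 39.1
```

>>> apply_moves(series=[[0, 0, 3, 0, 0, 0, 0], [0, 0, 3, 0, 0, 0, 0], [0, 0, 3, 0, 0, 0, 0], [0, 0, 3, 0, 0, 0, 0], [0, 0, 3, 0, 0, 0, 0], [0, 0, 3, 0, 0, 0, 0], [0, 0, 3, 0, 0, 0, 0], [0, 0, 2, 0, 0, 0, 0], [0, 0, 0, 0, 0, 0, 0]])

```text
time_s: 33.92
position: [0.5366, 0.1448, 0.0531]
tool_rot: [[-0.065, 0.998, -0.0], [0.998, 0.065, -0.0], [-0.0, -0.0, -1.0]]
ft_force: [2.6, -2.0, -1.4]
grip_width: 0.0202
gripper_force: 39.1
```

>>> apply_moves(series=[[0, 0, 1, 0, 0, 0, 0], [0, 0, 1, 0, 0, 0, 0], [0, 0, 1, 0, 0, 0, 0], [0, 0, 0, 0, 0, 0, 0]])

```text
time_s: 34.42
position: [0.5367, 0.1448, 0.0516]
tool_rot: [[-0.065, 0.998, 0.001], [0.998, 0.065, -0.0], [-0.0, 0.001, -1.0]]
ft_force: [-1.6, -3.9, 12.7]
grip_width: 0.0203
gripper_force: 40.5
```

Seated. Release, and fetch the second pin.

>>> apply_moves(series=[[0, 0, -1, 0, 0, 0, 0.3], [0, 0, 0, 0, 0, 0, 0.45], [0, 0, 0, 0, 0, 0, 0.45], [0, 0, -10, 0, 0, 0, 0.45], [0, 0, -30, 0, 0, 0, 0.5], [0, 0, -50, 0, 0, 0, 1], [0, 0, -40, 0, 0, 0, 1], [0, 0, 0, 0, 0, 0, 1], [0, 0, 0, 0, 0, 0, 1]])

```text
time_s: 35.55
position: [0.536, 0.1449, 0.1808]
tool_rot: [[-0.065, 0.998, -0.001], [0.998, 0.065, -0.0], [0.0, -0.001, -1.0]]
ft_force: [0.7, 0.9, 0.6]
grip_width: 0.0853
gripper_force: 0.0
```

Run:
```python
from look import *
s,im,c,P,m=look(None,dict(orange=.072,yellow=.078))
go(.606,-.200,.185,95.3)
im=get_image("top");c=cam(im);m=masks(im)
for b in blobs(m["orange"],15): print(b[0].round(1),onplane(c,*b[0],.068).round(4))
```

```text
orange [320. 240.] 843 z90 0.0726 rect at z (array([537. , 145.4]), array([20.2, 21. ]), 19.5)
yellow [460.  12.] 1612 z90 0.0788 rect at z (array([606. , 279.7]), array([34.1, 11.2]), 2.3)
yellow [456. 103.] 4063 z90 0.0788 rect at z (array([609.1, 233.6]), array([37.6, 36.8]), 4.5)
yellow [447. 206.] 3405 z90 0.0787 rect at z (array([613.1, 173.6]), array([37.2, 37.5]), 41.6)
t 35.6 pos [0.5359 0.1448 0.1803] yaw 93.71 shift [-348.6   47.6   -4.8] turn [-0.12 -0.01 -1.59] F [-0.3  0.7  0. ] w 0.0855 after-turn shift [-349.8   38.    -4.7]
[383.5 224.9] [ 0.6019 -0.1996  0.068 ]
```

>>> apply_moves(series=[[-45, 6, 0, 0, 0, 0, 1], [-45, 6, 0, 0, 0, 0, 1], [-45, 6, 0, 0, 0, 0, 1], [-45, 6, 0, 0, 0, 0, 1], [-45, 6, 0, 0, 0, 0, 1], [-45, 6, 0, 0, 0, 0, 1], [-45, 6, 0, 0, 0, 0, 1], [-34, 5.6, 0, 0, 0, -1.6, 1], [0, 0, 0, 0, 0, 0, 1], [0, 0, 0, 0, 0, 0, 1]])

```text
time_s: 36.9
position: [0.6063, -0.1996, 0.1804]
tool_rot: [[-0.093, 0.996, -0.002], [0.996, 0.093, 0.001], [0.001, -0.001, -1.0]]
ft_force: [-1.4, 0.6, -0.2]
grip_width: 0.0853
gripper_force: 0.0
```

Run:
```python
from look import *
s,im,c,P,m=look(None,dict(orange=.068))
go(.6058,-.2012,.047,95.3)
```

```text
orange [321. 241.] 314 z90 0.0683 rect at z (array([ 606.8, -201. ]), array([20.3, 21. ]), 16.3)
t 36.95 pos [ 0.6064 -0.1992  0.1808] yaw 95.35 shift [ -2.   -0.6 133.8] turn [-0.06 -0.05  0.05] F [0.6 0.1 0.3] w 0.0854 after-turn shift [ -1.9  -0.7 133.8]
```

>>> apply_moves(series=[[-2.3, 0, 40, 0, 0, 0, 1], [0, 0, 40, 0, 0, 0, 1], [0, 0, 30, 0, 0, 0, 1], [0, 0, 20, 0, 0, 0, 1], [0, 0, 4, 0, 0, 0, 1], [0, 0, 0, 0, 0, 0, 0.6], [0, 0, 0, 0, 0, 0, 0.4], [0, 0, 0, 0, 0, 0, 0.2], [0, 0, 0, 0, 0, 0, 0], [0, 0, 0, 0, 0, 0, 0], [0, 0, 0, 0, 0, 0, 0], [0, 0, 0, 0, 0, 0, 0]], grip_force=30)

```text
time_s: 38.45
position: [0.6071, -0.2027, 0.048]
tool_rot: [[-0.093, 0.996, 0.001], [0.996, 0.093, -0.0], [-0.001, 0.001, -1.0]]
ft_force: [-0.8, 0.2, 6.3]
grip_width: 0.0209
gripper_force: 29.5
```

>>> apply_moves(series=[[0, 0, 0, 0, 0, 0, 0], [0, 0, -10, 0, 0, 0, 0], [0, 0, -20, 0, 0, 0, 0], [0, 0, -25, 0, 0, 0, 0], [0, 0, -25, 0, 0, 0, 0], [0, 0, -30, 0, 0, 0, 0], [0, 0, 0, 0, 0, 0, 0]], grip_force=40)

```text
time_s: 39.33
position: [0.6075, -0.2031, 0.1596]
tool_rot: [[-0.093, 0.996, 0.004], [0.996, 0.093, -0.002], [-0.003, 0.004, -1.0]]
ft_force: [0.4, 0.7, -1.2]
grip_width: 0.0202
gripper_force: 39.2
```

Run:
```python
from look import *
s,im,c,P,m=look(None,dict(orange=.178))
go(*rail(78,-50),.16,93.72)
```

```text
orange [318. 321.] 1774 z90 0.1794 rect at z (array([ 607.4, -201.7]), array([20.4, 22.3]), 4.9)
t 39.38 pos [ 0.6068 -0.2027  0.1577] yaw 95.31 shift [348.4 118.7  -2.4] turn [0.05 0.04 1.59] F [-0.1  0.1 -1.7] w 0.0206 after-turn shift [351.6 108.9  -2.3]
```

>>> apply_moves(series=[[44, 14.5, 0, 0, 0, 0.8, 0], [44, 14.5, 0, 0, 0, 0.8, 0], [44, 14, 0, 0, 0, 0, 0], [44, 14, 0, 0, 0, 0, 0], [44, 14, 0, 0, 0, 0, 0], [44, 14, 0, 0, 0, 0, 0], [44, 14, 0, 0, 0, 0, 0], [42, 13, 0, 0, 0, 0, 0], [0, 0, 0, 0, 0, 0, 0], [0, 0, 0, 0, 0, 0, 0]])

```text
time_s: 40.62
position: [0.6935, 0.1539, 0.1559]
tool_rot: [[-0.065, 0.998, -0.002], [0.998, 0.065, -0.0], [-0.0, -0.003, -1.0]]
ft_force: [1.0, -0.2, -1.6]
grip_width: 0.0205
gripper_force: 39.3
```

Run:
```python
from look import *
go(.692,.1545,.092,93.72)
```

```text
t 40.62 pos [0.6935 0.1539 0.1559] yaw 93.7 shift [ 0.8 -1.3 63.9] turn [-0.14  0.02 -0.02] F [ 1.  -0.2 -1.6] w 0.0205 after-turn shift [ 0.7 -1.5 63.9]
```

>>> apply_moves(series=[[0.7, -1.4, 20, 0, 0, 0, 0], [0, 0, 20, 0, 0, 0, 0], [0, 0, 20, 0, 0, 0, 0], [0, 0, 5, 0, 0, 0, 0], [0, 0, 0, 0, 0, 0, 0], [0, 0, 0, 0, 0, 0, 0]])

```text
time_s: 41.38
position: [0.693, 0.1547, 0.0933]
tool_rot: [[-0.064, 0.998, 0.002], [0.998, 0.064, 0.0], [-0.0, 0.002, -1.0]]
ft_force: [-0.6, -0.5, -0.9]
grip_width: 0.0201
gripper_force: 39.3
```

Run:
```python
from look import *
s,im,c,P,m=look(None,{})
cv2.imwrite("pics/w8.png",cv2.resize(im["frame"][200:400,220:420,::-1],(600,600)))
go(.692,.1545,.0517,93.72)
```

```text
t 41.42 pos [0.693  0.1548 0.0933] yaw 93.7 shift [-0.2 -1.  41.6] turn [ 0.09  0.   -0.02] F [-0.5 -0.7 -0.2] w 0.0201 after-turn shift [-0.2 -1.  41.6]
```

View pics/w8.png

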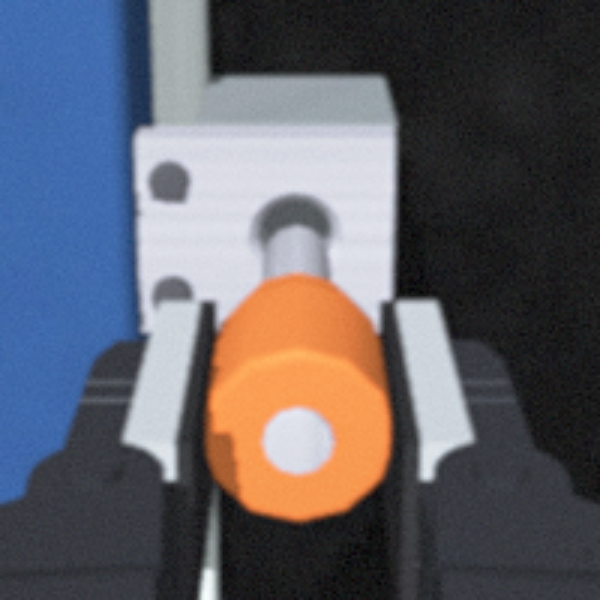

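The shank (296,250) lines up with the hole (294,215). Lowering.

>>> apply_moves(series=[[-0.2, -0.6, 4, 0, 0, 0, 0], [0, 0, 3, 0, 0, 0, 0], [0, 0, 3, 0, 0, 0, 0], [0, 0, 2, 0, 0, 0, 0], [0, 0, 2, 0, 0, 0, 0], [0, 0, 2, 0, 0, 0, 0], [0, 0, 0, 0, 0, 0, 0]])

```text
time_s: 42.3
position: [0.6922, 0.1544, 0.0762]
tool_rot: [[-0.065, 0.998, 0.0], [0.998, 0.065, -0.0], [-0.0, 0.0, -1.0]]
ft_force: [1.1, -1.4, 0.4]
grip_width: 0.0201
gripper_force: 39.3
```

>>> apply_moves(series=[[0, 0, 3, 0, 0, 0, 0], [0, 0, 3, 0, 0, 0, 0], [0, 0, 2, 0, 0, 0, 0], [0, 0, 0, 0, 0, 0, 0]])

```text
time_s: 42.8
position: [0.692, 0.1547, 0.068]
tool_rot: [[-0.065, 0.998, -0.0], [0.998, 0.065, -0.0], [-0.0, -0.0, -1.0]]
ft_force: [2.3, -3.0, -0.8]
grip_width: 0.0205
gripper_force: 39.3
```

>>> apply_moves(series=[[0, 0, 3, 0, 0, 0, 0], [0, 0, 3, 0, 0, 0, 0], [0, 0, 3, 0, 0, 0, 0], [0, 0, 3, 0, 0, 0, 0], [0, 0, 2, 0, 0, 0, 0], [0, 0, 2, 0, 0, 0, 0], [0, 0, 1, 0, 0, 0, 0], [0, 0, 1, 0, 0, 0, 0], [0, 0, 0, 0, 0, 0, 0]])

```text
time_s: 43.92
position: [0.6924, 0.1544, 0.052]
tool_rot: [[-0.065, 0.998, 0.002], [0.998, 0.065, -0.0], [-0.001, 0.002, -1.0]]
ft_force: [-1.8, -5.4, 11.3]
grip_width: 0.0202
gripper_force: 40.4
```

Seated. Release and check the pins and caps.

>>> apply_moves(series=[[0, 0, -1, 0, 0, 0, 0.3], [0, 0, 0, 0, 0, 0, 0.45], [0, 0, 0, 0, 0, 0, 0.45], [0, 0, -10, 0, 0, 0, 0.45], [0, 0, -30, 0, 0, 0, 0.5], [0, 0, -60, 0, 0, 0, 1], [0, 0, -40, 0, 0, 0, 1], [0, -40, 0, 0, 0, 0, 1], [10, -38, 0, 0, 0, 0, 1], [0, 0, 0, 0, 0, 0, 1], [0, 0, 0, 0, 0, 0, 1]])

```text
time_s: 45.3
position: [0.6142, 0.1596, 0.192]
tool_rot: [[-0.065, 0.998, 0.002], [0.998, 0.065, 0.0], [-0.0, 0.002, -1.0]]
ft_force: [0.1, -0.2, 0.3]
grip_width: 0.0856
gripper_force: 0.0
```

Run:
```python
from look import *
s,im,c,P,m=look("w9",dict(orange=.072,yellow=.078))
go(*rail(0,-26),.062,93.72)
```

```text
orange [204. 248.] 895 z90 0.0727 rect at z (array([537.1, 146.6]), array([21. , 21.2]), 83.2)
orange [432. 248.] 885 z90 0.0728 rect at z (array([691.9, 156.1]), array([20.4, 21.3]), 49.0)
yellow [319.  22.] 2738 z90 0.0789 rect at z (array([606.4, 286.5]), array([35.8, 22.8]), 3.1)
yellow [319. 120.] 3116 z90 0.0789 rect at z (array([609.9, 233.8]), array([36. , 36.3]), 19.1)
yellow [319. 217.] 2798 z90 0.0787 rect at z (array([613.7, 174.4]), array([35.7, 37. ]), 3.5)
t 45.35 pos [0.6144 0.1595 0.1916] yaw 93.7 shift [ 14.7  -0.3 129.6] turn [ 0.06  0.   -0.02] F [0.2 0.6 0.4] w 0.0857 after-turn shift [ 14.7  -0.2 129.6]
```

View pics/w9.png

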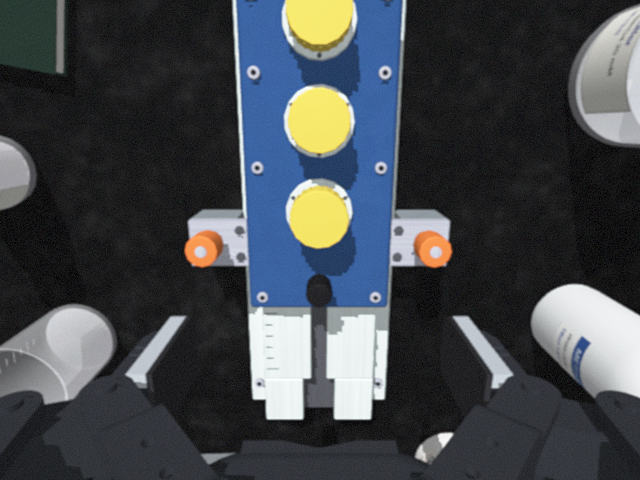

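Both pins are seated at equal height, at (204,248) and (432,248). Cap_a is at (319,217). Grasping it now.

>>> apply_moves(series=[[7.3, -0.3, 40, 0, 0, 0, 1], [7, 0, 40, 0, 0, 0, 1], [0, 0, 30, 0, 0, 0, 1], [0, 0, 19, 0, 0, 0, 1], [0, 0, 0, 0, 0, 0, 1], [0, 0, 0, 0, 0, 0, 0.7], [0, 0, 0, 0, 0, 0, 0.5], [0, 0, 0, 0, 0, 0, 0.3], [0, 0, 0, 0, 0, 0, 0.2], [0, 0, 0, 0, 0, 0, 0.2], [0, 0, 0, 0, 0, 0, 0.2]], grip_force=20)

```text
time_s: 46.72
position: [0.6127, 0.1739, 0.0633]
tool_rot: [[-0.065, 0.998, 0.002], [0.998, 0.065, 0.0], [-0.0, 0.002, -1.0]]
ft_force: [-0.5, -0.6, 5.9]
grip_width: 0.0374
gripper_force: 20.0
```

>>> apply_moves(series=[[0, 0, -10, 0, 0, 0, 0.2], [0, 0, -20, 0, 0, 0, 0.2], [0, 0, -30, 0, 0, 0, 0.2], [0, 0, -30, 0, 0, 0, 0.2], [0, 0, 0, 0, 0, 0, 0.2]])

```text
time_s: 47.35
position: [0.6131, 0.1741, 0.155]
tool_rot: [[-0.065, 0.998, 0.005], [0.998, 0.065, 0.0], [0.0, 0.005, -1.0]]
ft_force: [0.1, 0.6, -0.7]
grip_width: 0.0375
gripper_force: 20.8
```

Run:
```python
from look import *
s,im,c,P,m=look(None,dict(yellow=s["position"][2]+.017) if 0 else dict(yellow=.168,orange=.072))
go(.60,-.09,.185,95.3)
```

```text
yellow [319.  30.] 4365 z90 0.0789 rect at z None
yellow [319. 148.] 4032 z90 0.0788 rect at z None
yellow [319. 328.] 10034 z90 0.1701 rect at z (array([613.3, 174.5]), array([37.5, 38. ]), 3.4)
orange [189. 288.] 1243 z90 0.0726 rect at z (array([536.7, 146.6]), array([21.5, 21.1]), 19.7)
orange [445. 288.] 1231 z90 0.0726 rect at z (array([691.8, 156.3]), array([21.3, 21.3]), 80.5)
t 47.4 pos [0.6123 0.174  0.153 ] yaw 93.71 shift [-262.6  -29.4  -32. ] turn [ 0.08 -0.   -1.59] F [ 0.1  0.1 -1.4] w 0.0376 after-turn shift [-261.7  -36.7  -32. ]
```

>>> apply_moves(series=[[-45, -16, -5, 0, 0, 0, 0.2], [-45, -16, -5, 0, 0, 0, 0.2], [-45, -16, -5, 0, 0, 0, 0.2], [-45, -16, -5, 0, 0, 0, 0.2], [-45, -16, -5, 0, 0, 0, 0.2], [-45, -16, -5, 0, 0, -1.6, 0.2], [0, 0, 0, 0, 0, 0, 0.2], [0, 0, 0, 0, 0, 0, 0.2]])

```text
time_s: 48.4
position: [0.5337, -0.1012, 0.1814]
tool_rot: [[-0.092, 0.996, -0.002], [0.996, 0.092, 0.001], [0.001, -0.002, -1.0]]
ft_force: [0.3, 0.8, -0.4]
grip_width: 0.0375
gripper_force: 20.8
```

Run:
```python
from look import *
s,im,c,P,m=look("w10",dict(yellow=.198))
go(.5327,-.2245,.03,95.5)
z=P[...,2];x,y=P[...,0],P[...,1]
near=(x>.45)&(x<.66)&(y>-.28)&(y<-.06)
for n,a,b in(("high",.036,.044),("low",.0125,.0195)):
    bl=max(blobs(near&(z>a)&(z<b)),key=lambda b:b[1]);r=cv2.minAreaRect((P[bl[2]][:,:2]*1000).astype(np.float32));print(n,np.round(r[0],1),np.round(r[1],1),round(r[2],1))
for b in blobs(near&(z>.004)&(z<.0115),150):
    (u0,v0),rr=cv2.minEnclosingCircle((P[b[2]][:,:2]*1000).astype(np.float32));print("floor",b[0].round(0),b[1],np.round((u0,v0,rr),1))
```

```text
yellow [319. 329.] 10083 z90 0.1965 rect at z (array([ 533.7, -100.7]), array([37.2, 37.7]), 39.2)
t 48.45 pos [ 0.5338 -0.1008  0.1816] yaw 95.35 shift [-123.2  -12.4  151.5] turn [-0.08 -0.06 -0.15] F [-0.4  0.5  0.3] w 0.0374 after-turn shift [-123.   -13.   151.6]
high [ 599.5 -133.1] [ 40.5 111.2] 5.6
low [ 555.5 -125.6] [125.9  87.6] 5.7
floor [346. 200.] 277 [551.2 -82.4  62.8]
floor [301. 238.] 2341 [ 521.1 -115.1   22. ]
```

View pics/w10.png

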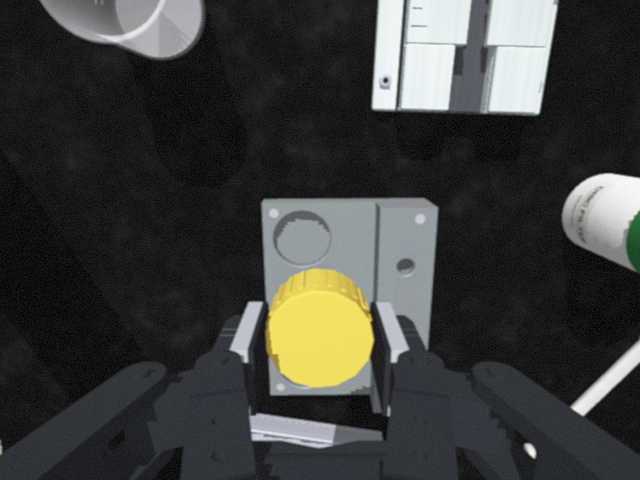

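The block has not moved: the nest at (301,238) is where predicted. The cap is held squarely. Placing it in the far nest, nest_0.

>>> apply_moves(series=[[-41, -4.3, 0, 0, 0, 0, 0.2], [-41, -4.3, 0, 0, 0, 0, 0.2], [-41, -4.3, 0, 0, 0, 0, 0.2], [0, 0, 40, 0, 0, 0, 0.2], [0, 0, 40, 0, 0, 0, 0.2], [0, 0, 40, 0, 0, 0, 0.2], [0, 0, 20, 0, 0, 0, 0.2], [0, 0, 10, 0, 0, 0, 0.2], [0, 0, 0, 0, 0, 0, 0.2], [0, 0, 0, 0, 0, 0, 0.2]])

```text
time_s: 49.7
position: [0.5331, -0.2254, 0.0332]
tool_rot: [[-0.093, 0.996, 0.001], [0.996, 0.093, -0.001], [-0.001, 0.001, -1.0]]
ft_force: [-0.3, 0.4, 0.0]
grip_width: 0.0376
gripper_force: 20.8
```

Run:
```python
from look import *
go(.5322,-.2246,.0185,95.5)
s,im,c,P,m=look(None,dict(yellow=.0465))
```

```text
t 49.7 pos [ 0.5331 -0.2254  0.0332] yaw 95.34 shift [ 0.9 -0.8 14.7] turn [ 0.07  0.06 -0.16] F [-0.3  0.4  0. ] w 0.0376 after-turn shift [ 0.9 -0.8 14.7]
yellow [319. 330.] 9967 z90 0.0483 rect at z (array([ 533.1, -224.9]), array([37.9, 38. ]), 47.6)
```

>>> apply_moves(series=[[0.8, -0.6, 5, 0, 0, 0, 0.2], [0, 0, 5, 0, 0, 0, 0.2], [0, 0, 4, 0, 0, 0, 0.2], [0, 0, 0, 0, 0, 0, 0.2]])

```text
time_s: 50.25
position: [0.5317, -0.2246, 0.0179]
tool_rot: [[-0.092, 0.996, -0.001], [0.996, 0.092, 0.0], [0.0, -0.001, -1.0]]
ft_force: [0.3, 0.2, 0.3]
grip_width: 0.0378
gripper_force: 20.8
```

>>> apply_moves(series=[[0, 0, 0.4, 0, 0, 0, 0.5], [0, 0, 0, 0, 0, 0, 0.58], [0, 0, 0, 0, 0, 0, 0.58], [0, 0, -20, 0, 0, 0, 0.58], [0, 0, -40, 0, 0, 0, 0.6], [0, 0, -60, 0, 0, 0, 1], [0, 0, -50, 0, 0, 0, 1], [0, 0, 0, 0, 0, 0, 1], [0, 0, 0, 0, 0, 0, 1]])

```text
time_s: 51.38
position: [0.5315, -0.2244, 0.1872]
tool_rot: [[-0.093, 0.996, -0.001], [0.996, 0.093, 0.001], [0.001, -0.001, -1.0]]
ft_force: [-0.4, -0.3, -1.4]
grip_width: 0.0851
gripper_force: 0.0
```

Run:
```python
from look import *
s,im,c,P,m=look(None,dict(yellow=.032))
go(*rail(0,34),.185,93.72)
```

```text
yellow [319. 224.] 2136 z90 0.0327 rect at z (array([ 532.2, -224. ]), array([36.3, 37.7]), 31.6)
t 51.42 pos [ 0.5313 -0.2243  0.1866] yaw 95.31 shift [449.2 120.2   2.1] turn [-0.11 -0.09  1.59] F [-0.4 -0.1 -0.3] w 0.0856 after-turn shift [452.3 107.6   1.6]
```

Cap_a is seated, its top at 0.0327. Next is cap_b.

>>> apply_moves(series=[[0, 0, 0, 0, 0, 1.6, 1], [45, 10.8, 0, 0, 0, 0, 1], [45, 10.8, 0, 0, 0, 0, 1], [45, 10.8, 0, 0, 0, 0, 1], [45, 10.8, 0, 0, 0, 0, 1], [45, 10.8, 0, 0, 0, 0, 1], [45, 10.8, 0, 0, 0, 0, 1], [45, 10.8, 0, 0, 0, 0, 1], [45, 10.8, 0, 0, 0, 0, 1], [45, 10.8, 0, 0, 0, 0, 1], [45, 10, 0, 0, 0, 0, 1], [0, 0, 0, 0, 0, 0, 1]])

```text
time_s: 52.92
position: [0.6092, 0.2341, 0.1864]
tool_rot: [[-0.067, 0.998, -0.002], [0.998, 0.067, 0.0], [0.0, -0.002, -1.0]]
ft_force: [0.0, -0.2, 0.1]
grip_width: 0.0853
gripper_force: 0.0
```

Run:
```python
from look import *
s,im,c,P,m=look(None,dict(yellow=.078,orange=.072))
go(*rail(0,34),.0625,93.72)
```

```text
yellow [320. 146.] 3097 z90 0.0788 rect at z (array([606. , 293.9]), array([36.2, 36.4]), 26.1)
yellow [320. 241.] 2892 z90 0.0787 rect at z (array([609.7, 234.1]), array([36.2, 37.6]), 4.7)
orange [212. 348.] 857 z90 0.0725 rect at z (array([538.5, 146.8]), array([18.1, 21.7]), 4.9)
orange [425. 349.] 889 z90 0.0727 rect at z (array([690.3, 156.3]), array([18.8, 21.2]), 5.3)
t 52.98 pos [0.6093 0.2324 0.1866] yaw 93.78 shift [  1.7   0.4 124.1] turn [-0.11  0.02  0.06] F [ 0.6 -0.2 -0.2] w 0.0858 after-turn shift [  1.7   0.2 124.1]
```

>>> apply_moves(series=[[1.4, 0.1, 40, 0, 0, 0, 1], [0, 0, 40, 0, 0, 0, 1], [0, 0, 30, 0, 0, 0, 1], [0, 0, 14, 0, 0, 0, 1], [0, 0, 0, 0, 0, 0, 1], [0, 0, 0, 0, 0, 0, 0.7], [0, 0, 0, 0, 0, 0, 0.5], [0, 0, 0, 0, 0, 0, 0.3], [0, 0, 0, 0, 0, 0, 0.2], [0, 0, 0, 0, 0, 0, 0.2], [0, 0, 0, 0, 0, 0, 0.2]], grip_force=20)

```text
time_s: 54.35
position: [0.61, 0.2328, 0.0649]
tool_rot: [[-0.065, 0.998, 0.002], [0.998, 0.065, 0.0], [0.0, 0.002, -1.0]]
ft_force: [-0.9, -0.3, 6.2]
grip_width: 0.0363
gripper_force: 19.9
```

>>> apply_moves(series=[[0, 0, -10, 0, 0, 0, 0.2], [0, 0, -20, 0, 0, 0, 0.2], [0, 0, -30, 0, 0, 0, 0.2], [0, 0, -40, 0, 0, 0, 0.2], [0, 0, -20, 0, 0, 0, 0.2], [0, 0, 0, 0, 0, 0, 0.2]])

```text
time_s: 55.1
position: [0.6101, 0.2329, 0.1857]
tool_rot: [[-0.065, 0.998, 0.003], [0.998, 0.065, 0.001], [0.0, 0.003, -1.0]]
ft_force: [-0.0, -0.1, -0.6]
grip_width: 0.0367
gripper_force: 20.1
```

Run:
```python
from look import *
s,im,c,P,m=look(None,dict(yellow=.197))
go(.535,-.09,.182,95.5)
```

```text
yellow [318. 144.] 3129 z90 0.0788 rect at z None
yellow [319. 324.] 9891 z90 0.1992 rect at z (array([610.2, 234.1]), array([36.7, 38.6]), 4.3)
t 55.15 pos [0.6096 0.2328 0.184 ] yaw 93.72 shift [-317.2  -95.4    1.9] turn [ 0.02 -0.   -1.78] F [-0.2 -0.6 -1. ] w 0.0367 after-turn shift [-314.1 -105.2    2. ]
```

>>> apply_moves(series=[[-45, -15, 0, 0, 0, -1.6, 0.2], [-45, -15, 0, 0, 0, 0, 0.2], [-45, -14, 0, 0, 0, 0, 0.2], [-45, -13.5, 0, 0, 0, 0, 0.2], [-45, -13.5, 0, 0, 0, 0, 0.2], [-45, -13.5, 0, 0, 0, 0, 0.2], [-45, -13.5, 0, 0, 0, 0, 0.2], [0, 0, 0, 0, 0, 0, 0.2], [0, 0, 0, 0, 0, 0, 0.2]])

```text
time_s: 56.28
position: [0.5397, -0.0892, 0.183]
tool_rot: [[-0.092, 0.996, -0.002], [0.996, 0.092, 0.001], [0.001, -0.002, -1.0]]
ft_force: [-0.6, 0.0, -0.7]
grip_width: 0.0367
gripper_force: 20.2
```

```bash
cat > nest.py <<'E'
from look import *
def nests(c_=None):
    s,im,c,P,m=look(None,dict(yellow=.198))
    z=P[...,2];x,y=P[...,0],P[...,1]
    near=(x>.44)&(x<.68)&(y>-.30)&(y<-.04)
    bl=max(blobs(near&(z>.036)&(z<.044)),key=lambda b:b[1]);r=cv2.minAreaRect((P[bl[2]][:,:2]*1000).astype(np.float32));print("high",np.round(r[0],1),np.round(r[1],1),round(r[2],1))
    for b in blobs(near&(z>.004)&(z<.0115),400):
        (u0,v0),rr=cv2.minEnclosingCircle((P[b[2]][:,:2]*1000).astype(np.float32));print("floor",b[0].round(0),b[1],np.round((u0,v0,rr),1))
    for b in blobs((z>.028)&(z<.036)&near&m["yellow"],100):
        q=P[b[2]];print("cap",b[1],q.min(0).round(4),q.max(0).round(4))
E
python3 - <<'E'
from nest import *
nests()
go(.5269,-.1706,.035,95.5)
E
```

```text
yellow [316. 331.] 11138 z90 0.1966 rect at z (array([539.9, -87.9]), array([37.1, 37.6]), 11.7)
high [ 598.4 -120.8] [40.4 86.4] 5.7
floor [292. 249.] 2063 [ 521.2 -115.1   22. ]
floor [298. 435.] 554 [ 542.6 -292.2   47.6]
cap 1133 [ 0.5136 -0.243   0.0281] [ 0.5505 -0.2097  0.0337]
t 56.33 pos [ 0.5398 -0.0887  0.1832] yaw 95.35 shift [-80.4 -20.3 148.2] turn [-0.07 -0.05 -0.15] F [0.2 0.7 0.2] w 0.037 after-turn shift [-80.2 -20.7 148.2]
```

>>> apply_moves(series=[[-40, -10.2, 0, 0, 0, 0, 0.2], [-40.4, -10.2, 0, 0, 0, 0, 0.2], [0, 0, 40, 0, 0, 0, 0.2], [0, 0, 40, 0, 0, 0, 0.2], [0, 0, 40, 0, 0, 0, 0.2], [0, 0, 20, 0, 0, 0, 0.2], [0, 0, 10, 0, 0, 0, 0.2], [0, 0, 0, 0, 0, 0, 0.2], [0, 0, 0, 0, 0, 0, 0.2]])

```text
time_s: 57.45
position: [0.5277, -0.1716, 0.0348]
tool_rot: [[-0.093, 0.996, 0.001], [0.996, 0.093, -0.001], [-0.001, 0.001, -1.0]]
ft_force: [-0.3, -0.4, -0.1]
grip_width: 0.0366
gripper_force: 20.2
```

Run:
```python
from look import *
go(.5269,-.1706,.0195,95.5)
```

```text
t 57.45 pos [ 0.5277 -0.1716  0.0348] yaw 95.34 shift [ 1.  -0.7 15.3] turn [ 0.08  0.06 -0.16] F [-0.3 -0.4 -0.1] w 0.0366 after-turn shift [ 1.  -0.7 15.3]
```

>>> apply_moves(series=[[0.9, -0.6, 5, 0, 0, 0, 0.2], [0, 0, 5, 0, 0, 0, 0.2], [0, 0, 4.5, 0, 0, 0, 0.2], [0, 0, 0, 0, 0, 0, 0.2], [0, 0, 0.3, 0, 0, 0, 0.5], [0, 0, 0, 0, 0, 0, 0.58], [0, 0, 0, 0, 0, 0, 0.58], [0, 0, -20, 0, 0, 0, 0.58], [0, 0, -40, 0, 0, 0, 0.6], [0, 0, -60, 0, 0, 0, 1], [0, 0, -50, 0, 0, 0, 1], [0, 0, 0, 0, 0, 0, 1]])

```text
time_s: 58.95
position: [0.5277, -0.1714, 0.193]
tool_rot: [[-0.093, 0.996, 0.007], [0.996, 0.093, -0.004], [-0.005, 0.007, -1.0]]
ft_force: [-0.1, -0.8, 0.0]
grip_width: 0.0854
gripper_force: 0.0
```

Run:
```python
from look import *
s,im,c,P,m=look(None,dict(yellow=.032))
go(*rail(0,94),.185,93.72)
```

```text
yellow [316. 219.] 2071 z90 0.0328 rect at z (array([ 525.9, -169.4]), array([36.3, 37.4]), 5.8)
yellow [316. 285.] 1988 z90 0.0326 rect at z (array([ 531.9, -223.8]), array([36.2, 36.9]), 15.0)
t 59.0 pos [ 0.5268 -0.1709  0.1905] yaw 95.31 shift [455.6 121.4   4.9] turn [0.15 0.11 1.59] F [-0.6  0.1 -1. ] w 0.0853 after-turn shift [458.8 108.7   5.5]
```

Both are seated. Now cap_c.

>>> apply_moves(series=[[0, 0, 0, 0, 0, 1.6, 1], [45.8, 10.9, 0.5, 0, 0, 0, 1], [45.8, 10.9, 0.5, 0, 0, 0, 1], [45.8, 10.9, 0.5, 0, 0, 0, 1], [45.8, 10.9, 0.5, 0, 0, 0, 1], [45.8, 10.9, 0.5, 0, 0, 0, 1], [45.8, 10.9, 0.5, 0, 0, 0, 1], [45.8, 10.9, 0.5, 0, 0, 0, 1], [45.8, 10.9, 0.5, 0, 0, 0, 1], [45.8, 10.9, 0.5, 0, 0, 0, 1], [45.8, 10.6, 0.5, 0, 0, 0, 1], [0, 0, 0, 0, 0, 0, 1]])

```text
time_s: 60.5
position: [0.6045, 0.296, 0.1815]
tool_rot: [[-0.067, 0.998, -0.003], [0.998, 0.067, -0.001], [-0.0, -0.003, -1.0]]
ft_force: [-0.2, -0.0, -0.7]
grip_width: 0.0855
gripper_force: 0.0
```

Run:
```python
from look import *
s,im,c,P,m=look(None,dict(yellow=.078))
go(*rail(0,94),.0625,93.72);print(rail(0,94))
```

```text
yellow [321. 246.] 2992 z90 0.0787 rect at z (array([606. , 294.1]), array([36.5, 37.5]), 18.5)
t 60.55 pos [0.6046 0.2942 0.1819] yaw 93.78 shift [ -0.3   1.2 119.4] turn [-0.19  0.05  0.06] F [ 0.2 -0.1 -0.3] w 0.0854 after-turn shift [ -0.4   0.8 119.4]
[0.60550122 0.29390194]
```

>>> apply_moves(series=[[0, 0.9, 40, 0, 0, 0, 1], [0, 0, 40, 0, 0, 0, 1], [0, 0, 25, 0, 0, 0, 1], [0, 0, 14, 0, 0, 0, 1], [0, 0, 0, 0, 0, 0, 1], [0, 0, 0, 0, 0, 0, 0.7], [0, 0, 0, 0, 0, 0, 0.5], [0, 0, 0, 0, 0, 0, 0.3], [0, 0, 0, 0, 0, 0, 0.2], [0, 0, 0, 0, 0, 0, 0.2], [0, 0, 0, 0, 0, 0, 0.2]], grip_force=20)

```text
time_s: 61.92
position: [0.6065, 0.2935, 0.066]
tool_rot: [[-0.065, 0.998, 0.001], [0.998, 0.065, 0.0], [0.0, 0.001, -1.0]]
ft_force: [-0.4, -1.0, 5.6]
grip_width: 0.0368
gripper_force: 19.9
```

>>> apply_moves(series=[[0, 0, -10, 0, 0, 0, 0.2], [0, 0, -20, 0, 0, 0, 0.2], [0, 0, -30, 0, 0, 0, 0.2], [0, 0, -40, 0, 0, 0, 0.2], [0, 0, -20, 0, 0, 0, 0.2], [0, 0, 0, 0, 0, 0, 0.2]])

```text
time_s: 62.68
position: [0.6066, 0.2935, 0.1869]
tool_rot: [[-0.065, 0.998, 0.003], [0.998, 0.065, 0.001], [0.001, 0.003, -1.0]]
ft_force: [0.2, 0.3, -1.0]
grip_width: 0.0361
gripper_force: 20.1
```

Run:
```python
from look import *
s,im,c,P,m=look(None,dict(yellow=.197))
go(.535,-.06,.182,95.5)
```

```text
yellow [319. 325.] 9702 z90 0.1993 rect at z (array([606.7, 294.2]), array([36.4, 38.4]), 4.0)
t 62.73 pos [0.6061 0.2933 0.1851] yaw 93.71 shift [-348.   -93.8    3.1] turn [ 0.02 -0.   -1.79] F [-0.  -0.4 -0.4] w 0.0364 after-turn shift [-344.9 -104.6    3.1]
```

>>> apply_moves(series=[[-45, -14, 0, 0, 0, -1.6, 0.2], [-45, -14, 0, 0, 0, 0, 0.2], [-45, -14, 0, 0, 0, 0, 0.2], [-45, -14, 0, 0, 0, 0, 0.2], [-45, -14, 0, 0, 0, 0, 0.2], [-45, -14, 0, 0, 0, 0, 0.2], [-45, -14, 0, 0, 0, 0, 0.2], [-30, -7, 0, 0, 0, 0, 0.2], [0, 0, 0, 0, 0, 0, 0.2], [0, 0, 0, 0, 0, 0, 0.2]])

```text
time_s: 63.98
position: [0.532, -0.0589, 0.1843]
tool_rot: [[-0.093, 0.996, -0.001], [0.996, 0.093, 0.001], [0.001, -0.001, -1.0]]
ft_force: [0.3, -0.6, 0.7]
grip_width: 0.0363
gripper_force: 20.1
```

Run:
```python
from nest import *
nests()
go(.5216,-.1155,.036,95.5)
```

```text
yellow [319. 325.] 9804 z90 0.1968 rect at z (array([532.2, -58.4]), array([36.5, 37.8]), 7.4)
yellow [301. 410.] 1959 z90 0.0324 rect at z None
high [ 597.2 -110.8] [40.5 66.7] 5.3
floor [341. 251.] 413 [551.3 -82.2  62.7]
cap 1363 [ 0.5133 -0.2434  0.028 ] [ 0.5501 -0.2044  0.0337]
t 64.03 pos [ 0.5321 -0.0586  0.1845] yaw 95.36 shift [-55.7 -15.6 148.5] turn [-0.06 -0.04 -0.14] F [-0.2  0.6 -1.5] w 0.0363 after-turn shift [-55.6 -15.9 148.5]
```

>>> apply_moves(series=[[-28, -8, 0, 0, 0, 0, 0.2], [-28, -8, 0, 0, 0, 0, 0.2], [0, 0, 40, 0, 0, 0, 0.2], [0, 0, 40, 0, 0, 0, 0.2], [0, 0, 40, 0, 0, 0, 0.2], [0, 0, 20, 0, 0, 0, 0.2], [0, 0, 10, 0, 0, 0, 0.2], [0, 0, 0, 0, 0, 0, 0.2], [0, 0, 0, 0, 0, 0, 0.2]])

```text
time_s: 65.15
position: [0.522, -0.1168, 0.036]
tool_rot: [[-0.093, 0.996, 0.002], [0.996, 0.093, -0.001], [-0.001, 0.001, -1.0]]
ft_force: [-0.0, 0.4, 0.7]
grip_width: 0.0366
gripper_force: 20.2
```

Run:
```python
from look import *
go(.5216,-.1155,.0205,95.5)
```

```text
t 65.15 pos [ 0.522  -0.1168  0.036 ] yaw 95.33 shift [ 1.3 -0.3 15.5] turn [ 0.08  0.05 -0.17] F [-0.   0.4  0.7] w 0.0366 after-turn shift [ 1.3 -0.3 15.5]
```

>>> apply_moves(series=[[1.1, -0.3, 5, 0, 0, 0, 0.2], [0, 0, 5, 0, 0, 0, 0.2], [0, 0, 4.7, 0, 0, 0, 0.2], [0, 0, 0, 0, 0, 0, 0.2], [0, 0, 0.3, 0, 0, 0, 0.5], [0, 0, 0, 0, 0, 0, 0.58], [0, 0, 0, 0, 0, 0, 0.58], [0, 0, -20, 0, 0, 0, 0.58], [0, 0, -40, 0, 0, 0, 0.6], [0, 0, -60, 0, 0, 0, 1], [0, 0, -50, 0, 0, 0, 1], [0, 0, 0, 0, 0, 0, 1]])

```text
time_s: 66.65
position: [0.5224, -0.1163, 0.1938]
tool_rot: [[-0.093, 0.996, 0.007], [0.996, 0.093, -0.003], [-0.004, 0.007, -1.0]]
ft_force: [-0.1, 0.3, -0.9]
grip_width: 0.0854
gripper_force: 0.0
```

Run:
```python
from look import *
s,im,c,P,m=look("w11",dict(yellow=.032,red=.055,orange=.072))
im=get_image("top");c=cam(im);m=masks(im);save("top1",im)
for b in blobs(m["orange"],8): print(b[0].round(1),onplane(c,*b[0],.072).round(4))
for b in blobs(m["green"],15): print("jar",onplane(c,*b[0],.048).round(3))
```

```text
yellow [316. 220.] 2088 z90 0.0328 rect at z (array([ 521.1, -115. ]), array([36.7, 37.3]), 83.2)
yellow [316. 285.] 1990 z90 0.0327 rect at z (array([ 526.5, -169.2]), array([36.3, 37.6]), 32.2)
yellow [317. 345.] 1922 z90 0.0326 rect at z (array([ 532. , -223.9]), array([36.3, 37.8]), 42.3)
[252.9 188.6] [0.6904 0.1557 0.072 ]
[253.9 245.8] [0.5337 0.144  0.072 ]
```

View pics/w11.png

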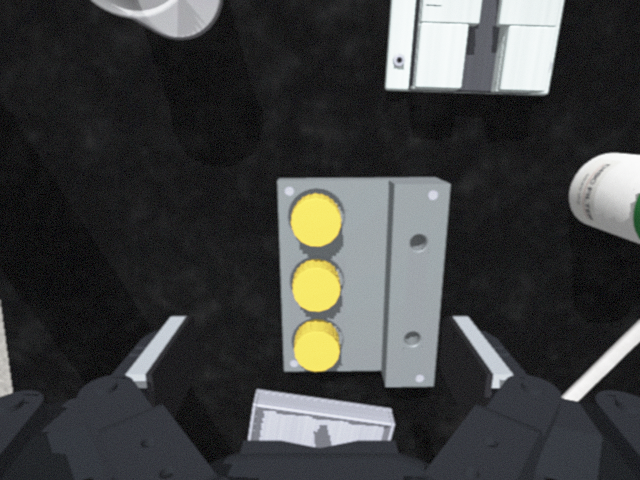

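All three caps sit level in the nests, at (316,220), (316,285) and (317,345). One last look at the tray before handing in.

>>> apply_moves(series=[[-45, 0, 0, 0, 0, 0, 1], [-45, 0, 0, 0, 0, 0, 1], [-45, 0, 0, 0, 0, 0, 1], [-45, 0, 0, 0, 0, 0, 1], [0, 0, 0, 0, 0, 0, 1], [0, 0, 0, 0, 0, 0, 1]])

```text
time_s: 67.5
position: [0.5374, -0.2941, 0.1886]
tool_rot: [[-0.093, 0.996, -0.002], [0.996, 0.093, 0.002], [0.002, -0.002, -1.0]]
ft_force: [-1.1, 0.7, -0.1]
grip_width: 0.0853
gripper_force: 0.0
```

Run:
```python
from look import *
s,im,c,P,m=look(None,dict(yellow=.032,red=.055))
```

```text
yellow [322.  57.] 770 z90 0.0327 rect at z (array([ 527.1, -171.1]), array([37.4, 34.9]), 21.2)
yellow [321. 131.] 2005 z90 0.0329 rect at z (array([ 531.8, -225.8]), array([36.8, 34.4]), 14.6)
red [260. 314.] 1469 z90 0.0335 rect at z None
red [308. 374.] 1184 z90 0.0549 rect at z (array([ 539.9, -415.7]), array([22.4, 29.7]), 4.0)
```

Dog_a has tipped over (its highest red point is now 0.0335). Looking closer.

Run:
```python
from look import *
s,im,c,P,m=look("w12",{})
for b in blobs(m["red"],150):
    q=P[b[2]];print(b[0],np.percentile(q,[1,50,99],axis=0).round(4).tolist())
```

```text
[259.46341463 313.77574526] [[0.4812, -0.385, 0.0088], [0.4971, -0.3682, 0.0323], [0.5135, -0.3603, 0.0343]]
[307.69067797 373.75423729] [[0.5288, -0.4293, 0.025], [0.5394, -0.4036, 0.0533], [0.551, -0.4006, 0.0557]]
```

View pics/w12.png

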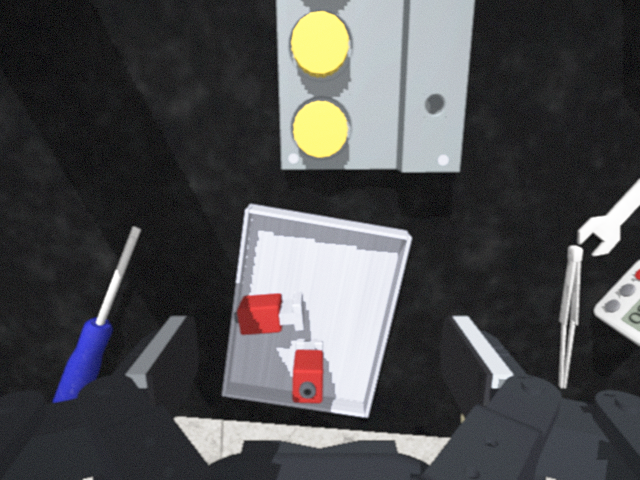

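Dog_a was knocked onto its side. It still lies inside the tray, foot at (293,312) near the middle and well under 35 mm, and dog_b stands at (307,375). Both meet the rule, so I'm handing in.

```bash
python3 -c "
from rig import env
print(env.close_job())"
```

```text
the job is handed in; nothing more can be done
None
```

I handed the job in at about 68 s; no verdict came back, but by my own measurements both dogs are in the tray (one knocked onto its side but still within the limits), the carriage is home with both pins fully down, and all three caps sit level in their nests.

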